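Load the forming dies in the mould bed and lock them with T-bolts

TASK

Fit every forming die on the bench into a recess of the mould bed, one to a recess, and press each one down until its foot is flush with the bed's top. Then put one of the T-bolts from the rack through each of the two slots, down until its flange rests on the bed, and give it a quarter turn so that its head locks across underneath. Leave the tumbler, bottle and tongs where they are.

Things in the scene. Friction and masses are not known exactly. Their poses are not given: they have to be found in the camera images.
- bed: fixed mould bed, a steel table-top box 104 mm (x) by 320 mm (y) by 60 mm tall, origin at the centre of its underside, z up. Its top plate has a row along y of three square recesses with two slots between them (recess1 at y = -105 mm, slot1, recess2 at 0, slot2, recess3 at +105 mm). Yaw and place vary.
- recess1 (a point): centre of the mouth of a 65 mm square recess in the bed's top (60 mm above the bench), sides along x and y, z up. Fixed floor 22 mm below the mouth. A 36 mm square ejector pad stands up to 9 mm above it; it is stiff (friction 13 N) and stays where it is pushed, so a die that is only set down stands proud until pressed down.
- recess2 (a point): centre of the mouth of a 65 mm square recess in the bed's top (60 mm above the bench), sides along x and y, z up. Fixed floor 22 mm below the mouth. A 36 mm square ejector pad stands up to 9 mm above it; it is stiff (friction 13 N) and stays where it is pushed, so a die that is only set down stands proud until pressed down.
- recess3 (a point): centre of the mouth of a 65 mm square recess in the bed's top (60 mm above the bench), sides along x and y, z up. Fixed floor 22 mm below the mouth. A 36 mm square ejector pad stands up to 9 mm above it; it is stiff (friction 13 N) and stays where it is pushed, so a die that is only set down stands proud until pressed down.
- slot1 (a point): centre of the mouth of a slot through the bed's 16 mm thick top plate (top 60 mm above the bench); 52 mm long in its x, 20 mm wide in its y, z up; hollow down to the bench below. It lies midway between two recesses, whose centres are 52.5 mm away along its y.
- slot2 (a point): centre of the mouth of a slot through the bed's 16 mm thick top plate (top 60 mm above the bench); 52 mm long in its x, 20 mm wide in its y, z up; hollow down to the bench below. It lies midway between two recesses, whose centres are 52.5 mm away along its y.
- die1: brass forming die, about 0.5 kg: 60 mm square foot 22 mm tall, in its middle an upright round pillar (24 mm diameter, 34 mm tall, flat top). Stands upright on the bench at any yaw. Origin at the centre of the foot's underside, z up the pillar (top at z = 56 mm), x and y along the foot's sides. All dies are alike; two or three are present.
- die2: brass forming die, about 0.5 kg: 60 mm square foot 22 mm tall, in its middle an upright round pillar (24 mm diameter, 34 mm tall, flat top). Stands upright on the bench at any yaw. Origin at the centre of the foot's underside, z up the pillar (top at z = 56 mm), x and y along the foot's sides. All dies are alike; two or three are present.
- die3: brass forming die, about 0.5 kg: 60 mm square foot 22 mm tall, in its middle an upright round pillar (24 mm diameter, 34 mm tall, flat top). Stands upright on the bench at any yaw. Origin at the centre of the foot's underside, z up the pillar (top at z = 56 mm), x and y along the foot's sides. All dies are alike; two or three are present.
- bolt1: steel T-bolt, 0.5 kg, hanging upright by its flange on the rack. Origin on its axis at the underside of the round flange (64 mm diameter, z 0 to 8 mm). Above, a 14 mm stem and a flat wing to grip: 50 mm long (x), 14 mm thick (y), z 44 to 82 mm. Below, the 14 mm stem ends in the T-head bar: 44 mm long (x), 14 mm wide (y), z -26 to -39 mm. Either bolt fits either slot.
- head1 (a point): centre of the T-head of bolt1, on its axis 32.5 mm below the flange's underside; axes as the bolt's
- bolt2: steel T-bolt, 0.5 kg, hanging upright by its flange on the rack. Origin on its axis at the underside of the round flange (64 mm diameter, z 0 to 8 mm). Above, a 14 mm stem and a flat wing to grip: 50 mm long (x), 14 mm thick (y), z 44 to 82 mm. Below, the 14 mm stem ends in the T-head bar: 44 mm long (x), 14 mm wide (y), z -26 to -39 mm. Either bolt fits either slot.
- head2 (a point): centre of the T-head of bolt2, on its axis 32.5 mm below the flange's underside; axes as the bolt's
- rack: fixed wooden rack, 80 mm (x) by 180 mm (y) by 45 mm tall, origin at the centre of its underside; the T-bolts hang in its two openings (56 mm in x, 24 mm in y, centres at y = -42 and +42 mm), flanges resting on its top.
- tumbler: bystander: amber glass tumbler, 76 mm diameter, 95 mm tall, origin at its underside; leave alone
- bottle: bystander: plastic bottle, 64 mm diameter, 200 mm tall, origin at its underside; leave alone
- tongs: bystander: steel tongs lying on the bench, about 230 mm long in x, 50 mm wide, 12 mm high; leave alone
Not all that is in view belongs to the job. What is shaped like the die1 but green or grey is not meant.

How it is judged:
By the outcome, as a careful person would: the job done as asked, in the order asked, and still so for the second after the job is handed in, with the robot touching nothing.
Of die1, die2, die3 only 2 to 3 are there at a start; the rules pass over those that are not, and their reading is None.
At some moment in a run one of die1, die2, die3 may be knocked a few centimetres aside while the robot is not near it.
It also fails if it takes over 210 s, if anything falls off the work surface, if the arm or the gripper's body presses on something with over 40 N, if the wrist force passes 120 N, or if a joint passes its speed limit or range.

ROBOT

A 6-joint arm with a two-finger parallel gripper is mounted at the origin on the work surface. World frame = base frame: x ahead of the robot, y to its left, z up, the work surface at z = 0. Lengths are in m, angles in rad, forces in N, time in s.
With the tool pointing down it reaches from about 0.25 to 0.775 m from the base axis. Payload 8.9 kg.
Tool frame: the origin (TCP) lies on the centre line of the jaws, within the pads' length; the fingertips stand 19 mm ahead of it and the grasp point (between the pads) is the TCP; z points along the fingers, y is the line along which they close (so a half turn about z gives the same grasp; the last joint's range is limited). The gripper opens to 85 mm and grips with 20 to 120 N. Pads are 22 mm wide; open, the fingers measure 114 mm over their backs; the gripper's body (76 mm by 85 mm) begins 54 mm behind the grasp point. The pads swing forward as they close: fully open they stand 13 mm farther back than shut.
Start: joints at [-1.347, 0.291, -0.153, 1.127, 0, 1.431], TCP at [0.186, -0.491, 0.25] pointing down, gripper open.
Joint ranges: [-2.52, 2.52], [-0.91, 1.74], [-1.3, 1.37], [-1.96, 2.02], [-1.52, 1.47], [-3.14, 3.14]. Speed limits (rad/s): [2.22, 2.22, 2.79, 3.14, 3.14, 3.14].

INTERFACE

Orientations are given as a unit quaternion [w, x, y, z].
In Python, from workcell import env gives the robot as it stands.
- The arm moves only by the tool jog_arm, never from a script. Its argument "steps" is a list that holds one entry, the list of rows, each a list of 7 numbers: the opening, from 0 (shut) to 1 (fully open), then the shift along the tool's x, y, z in m, then the turn, a rotation vector about the tool's x, y, z in degrees. A call has 1 to 8 rows; each row shifts and turns the commanded pose from where the row before left it, along the tool's axes as they then stand; what a row does not reach is not made up. A row lasts 1/12 s, in which the tool goes at most 41.7 mm and 7.16 degrees, less where a joint would pass 70% of its speed; a pose out of reach is approached as far as the arm can. A call is refused whole if a number of a shift passes 0.0417 or a number of a turn 7.16, either way. A call with a gripper value outside its range is refused whole. The fingers move at their own pace and stop on an object; "grip_force" is the grip in N (left out, the last holds). Time passes only in rows, so rows that do not move let the fingers close. It gives the time, the measured TCP pose, the force, the opening and the grip force at its end, in the units of the state.
- env.sense(): the state, without advancing time (a new reading comes with each control period).
- env.read_camera(name): name is "scene" or "side" or "wrist"; returns (picture, depth): 420x560x3 uint8, red, green, blue; 420x560 float32, m along the optical axis (not along the pixel's ray), 0 where there is no reading.
- env.get_calibration(name): a dict with "camera_matrix" (3x3 intrinsics, pixels), "rvec" (rotation vector, rad) and "tvec" (3), from world to camera coordinates, as OpenCV has them. Camera axes: x right, y down, z forward; pixel columns grow to the right and rows downward; lengths in m; the calibration is good to about 2 mm. The wrist camera is an equidistant fisheye: a pixel r from the principal point sees the ray r / f radians off the axis. A picture is of the moment at which its call begins: read the wrist's pose just before it. get_calibration takes no time and is no camera call; for the wrist camera it gives the pose at the moment of the call.
- env.close_job(): hands the job in; it is judged then, once.
The state is a dict: "time_s": time; "joints": joint angles; "dq": joint speeds; "joint_efforts": joint torques, N m; "tcp_pos": TCP position; "tcp_rot": TCP orientation; "force": force on the tool from outside, world axes, zero at the start; "moment": the same for the moment, N m; "grip_width": finger opening in m; "gripper_force": force on a finger pad.
Only numpy, scipy, OpenCV 4.12 (cv2) and the standard library are available. Lean on these libraries where they do the work, as an engineer would, in place of code of your own. Each camera call takes 0.05 s, during which the arm holds its last target. There are 200 camera calls.

## Working session

There is one attempt and no reset: what is moved stays moved. The work goes in short steps, Python scripts to look and compute and a tool call to move; the robot and the scene stay as the last step left them, time stands still between calls to the robot, and variables do not carry over. Pictures are saved under pics/ and viewed, at most 14 in all, crops included, and the job is handed in when it is done.

Besides the shell and the picture viewer there is one more tool, called after "Emit:" as name(argument=value, ...), one argument or row to a line, values as JSON. jog_arm: Moves the arm, as the interface text tells. Its arguments: {"type":"object","properties":{"steps":{"type":"array"},"grip_force":{"type":"number"}},"required":["steps"]}

```bash
ls; mkdir -p pics; python3 - <<'E'
from workcell import env
import cv2,numpy as np
s=env.sense(); print(s['time_s'],s['tcp_pos'],s['tcp_rot'],s['grip_width'])
for n in ['scene','side','wrist']:
    c=env.get_calibration(n); p,d=env.read_camera(n)
    np.savez(f'pics/{n}0.npz',p=p,d=d,K=c['camera_matrix'],r=c['rvec'],t=c['tvec'])
    cv2.imwrite(f'pics/{n}0.png',p[:,:,::-1]); print(n,c,(d>0).mean())
E
```

```text
pics
0.0 [ 0.18623608 -0.490418    0.24974721] [-6.41977591e-04  9.83591964e-01  1.80406303e-01 -3.45626200e-05] 0.08608960811598859
scene {'camera_matrix': array([[474.57177722,   0.        , 278.60442828],
       [  0.        , 474.57177722, 199.19825632],
       [  0.        ,   0.        ,   1.        ]]), 'rvec': array([ 2.02814099,  0.76413919, -0.41141968]), 'tvec': array([-0.44481588, -0.14827662,  1.73248961])} 0.9832950680272109
side {'camera_matrix': array([[471.44740697,   0.        , 288.73782041],
       [  0.        , 471.44740697, 209.89101805],
       [  0.        ,   0.        ,   1.        ]]), 'rvec': array([ 0.66296006, -2.65396246,  1.0944458 ]), 'tvec': array([0.50556966, 0.25201636, 0.93915567])} 0.996109693877551
wrist {'camera_matrix': array([[325.1922621 ,   0.        , 285.73040633],
       [  0.        , 325.1922621 , 203.8213485 ],
       [  0.        ,   0.        ,   1.        ]]), 'rvec': array([-2.35783741,  1.62502872,  0.26758506]), 'tvec': array([-0.5243444 , -0.04149701,  0.38004887])} 0.9960756802721088
```

View pics/scene0.png

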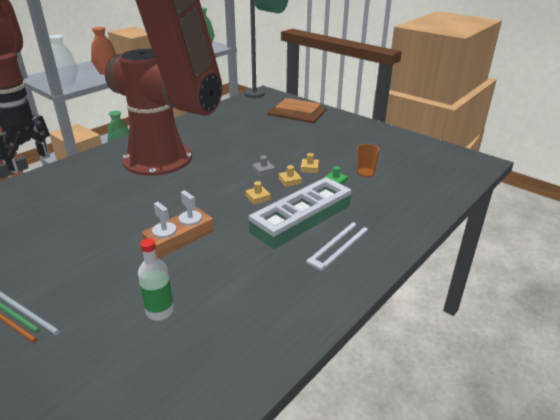

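View pics/side0.png

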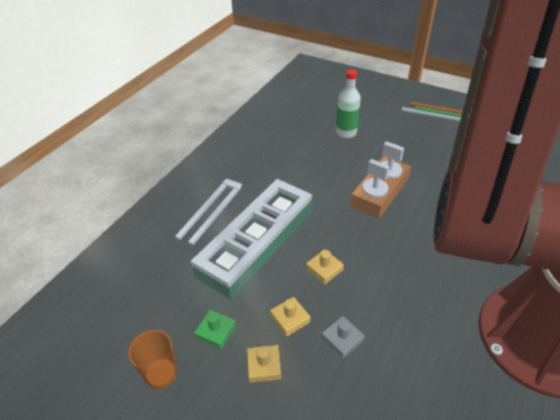

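The scene view shows three brass dies at (258,192), (290,175) and (310,163), plus green (337,175) and grey (263,163) decoys. The bed is at (300,208) and the rack with its bolts at (178,230). In the side view the dies are at (325,263), (290,315) and (264,362), the bed at (255,235) and the rack at (382,185).

```bash
cat > h.py <<'E'
import numpy as np,cv2
def cloud(f):
    z=np.load(f); d=z['d']; K=z['K']; R,_=cv2.Rodrigues(z['r'])
    v,u=np.mgrid[:d.shape[0],:d.shape[1]]
    P=np.stack([(u-K[0,2])/K[0,0]*d,(v-K[1,2])/K[1,1]*d,d],-1)
    return (P-z['t'])@R, z['p'], d>0
def hsv(p): return cv2.cvtColor(p,cv2.COLOR_RGB2HSV)
def rect(X):
    (c,s,a)=cv2.minAreaRect((X*1000).astype(np.float32)); return np.round(c,1),np.round(s,1),round(a,1)
E
cat > m0.py <<'E'
from h import *
for n in ['scene','side']:
    W,p,ok=cloud(f'pics/{n}0.npz'); H=hsv(p); print(n)
    ws=ok&(W[...,0]>0.1)&(W[...,0]<0.85)&(abs(W[...,1])<0.75)
    br=ws&(H[...,0]>14)&(H[...,0]<28)&(H[...,1]>120)&(H[...,2]>120)&(W[...,2]<.08)&(W[...,2]>.005)
    k,l,st,c=cv2.connectedComponentsWithStats(br.astype(np.uint8))
    for i in range(1,k):
        if st[i,4]<60: continue
        Q=W[l==i]; f=Q[abs(Q[:,2]-.022)<.005]; t=Q[Q[:,2]>.048]
        print('brass',c[i].round(),st[i,4],'foot',rect(f[:,:2]),np.median(f[:,2]).round(4),'top',t.mean(0).round(4) if len(t) else 0,Q[:,2].max())
    wh=ws&(H[...,1]<60)&(H[...,2]>110)
    for lo,hi,nm in [(.052,.068,'bedtop'),(.105,.14,'wing'),(.046,.058,'flange'),(.03,.05,'pads')]:
        m=wh&(W[...,2]>lo)&(W[...,2]<hi)
        k,l,st,c=cv2.connectedComponentsWithStats(m.astype(np.uint8))
        for i in range(1,k):
            if st[i,4]<40: continue
            Q=W[l==i]; print(nm,c[i].round(),st[i,4],rect(Q[:,:2]),np.median(Q[:,2]).round(4),Q[:,:2].mean(0).round(4))
    m=ws&(H[...,0]<14)&(H[...,1]>100)&(abs(W[...,2]-.045)<.006)
    k,l,st,c=cv2.connectedComponentsWithStats(m.astype(np.uint8))
    for i in range(1,k):
        if st[i,4]>60: print('rack?',c[i].round(),st[i,4],rect(W[l==i][:,:2]))
E
python3 m0.py
```

```text
scene
brass [310. 164.] 211 foot (array([463.7, 308. ]), array([55.5, 62.1]), 36.1) 0.021 top [0.4655 0.3082 0.0534] 0.05597055187546055
brass [290. 177.] 253 foot (array([468.2, 194.9]), array([60.3, 62.9]), 62.7) 0.0207 top [0.4701 0.1956 0.0531] 0.05638623097117942
brass [258. 193.] 302 foot (array([460.2,  46.9]), array([61.3, 63.3]), 67.5) 0.0209 top [0.4615 0.0466 0.0537] 0.05694331356669868
bedtop [299. 205.] 1602 (array([634.7,  51.6]), array([324.5, 110.3]), 83.4) 0.0584 [0.6365 0.0386]
bedtop [188. 217.] 90 (array([ 437.3, -212.1]), array([43.8, 61.5]), 29.7) 0.0534 [ 0.4409 -0.2128]
bedtop [163. 230.] 141 (array([ 438., -296.]), array([61.5, 53.4]), 44.5) 0.0531 [ 0.4372 -0.2976]
wing [188. 198.] 131 (array([ 442.7, -210. ]), array([17.3, 51.7]), 82.0) 0.1211 [ 0.4463 -0.2116]
wing [161. 209.] 138 (array([ 434.5, -292.4]), array([16.5, 53.7]), 83.4) 0.1215 [ 0.4387 -0.2948]
wing [153. 276.] 488 (array([ 633.9, -463. ]), array([62.5, 43.9]), 59.6) 0.1253 [ 0.6403 -0.4669]
flange [326. 186.] 116 (array([637.2, 172.8]), array([90.4, 58. ]), 20.4) 0.0545 [0.631  0.1783]
flange
[... 2931 characters left out ...]
s [392. 176.] 41 (array([ 414.9, -273.4]), array([74.7, 21. ]), 56.6) 0.0461 [ 0.415  -0.2696]
pads [280. 202.] 257 (array([630.7, -55.5]), array([48.5, 57. ]), 89.0) 0.0452 [ 0.6271 -0.052 ]
pads [260. 249.] 350 (array([587.4,  69. ]), array([336.4,  92.2]), 68.0) 0.0445 [0.5931 0.0937]
pads [254. 228.] 364 (array([639.9,  47.1]), array([59.1, 60.5]), 83.1) 0.0448 [0.6383 0.0492]
pads [224. 258.] 429 (array([651.8, 151.8]), array([57.8, 57.5]), 83.3) 0.0436 [0.6501 0.1554]
rack? [380. 190.] 444 (array([ 435.2, -246.5]), array([182.4,  79.7]), 83.9)
rack? [152. 351.] 115 (array([642.9, 407.9]), array([57.9, 23.9]), 60.4)
rack? [161. 374.] 99 (array([603. , 430.9]), array([60.8, 20.3]), 60.9)
```

```bash
cat >> h.py <<'E'
from scipy.spatial.transform import Rotation as Ro
def tool(s):
    q=s['tcp_rot']; R=Ro.from_quat([q[1],q[2],q[3],q[0]]).as_matrix()
    return np.array(s['tcp_pos']),R,np.degrees(np.arctan2(R[1,0],R[0,0]))
def go(s,xyz,yaw):
    p,R,y=tool(s); dy=(yaw-y+180)%360-180
    print('tcp',p.round(4),'yaw',round(y,1),'tilt z',R[:,2].round(4),'| shift(tool) mm',(R.T@(np.array(xyz)-p)*1000).round(1),'turn z deg',round(-dy,1))
def wcloud(p,d,c):
    K=c['camera_matrix']; R,_=cv2.Rodrigues(c['rvec'])
    v,u=np.mgrid[:d.shape[0],:d.shape[1]]
    a=(u-K[0,2])/K[0,0]; b=(v-K[1,2])/K[1,1]; r=np.hypot(a,b)+1e-9; k=np.tan(np.minimum(r,1.4))/r
    return (np.stack([a*k*d,b*k*d,d],-1)-c['tvec'])@R,(d>0)&(r<1.2)
E
python3 - <<'E'
from h import *; from workcell import env
s=env.sense(); p,R,y=tool(s); c=env.get_calibration('wrist')
Rc,_=cv2.Rodrigues(c['rvec']); print('cam in tool',R.T@(-Rc.T@c['tvec']-p)); print((R.T@Rc.T).round(3))
go(s,(.44,.05,.25),-21); print(s['joints'],s['force'])
z=np.load('pics/wrist0.npz'); W,ok=wcloud(z['p'],z['d'],c); print(np.percentile(W[ok][:,2],[5,25,50,75,95]).round(3))
E
```

```text
cam in tool [ 8.20972198e-02  1.02978007e-04 -1.22841611e-01]
[[ 0.001 -0.948 -0.319]
 [ 1.     0.001 -0.   ]
 [ 0.    -0.319  0.948]]
tcp [ 0.1863 -0.4905  0.2499] yaw 20.8 tilt z [-2.e-04  1.e-03 -1.e+00] | shift(tool) mm [ 4.291e+02 -4.153e+02  4.000e-01] turn z deg 41.8
[-1.34731345e+00  2.91165091e-01 -1.53951045e-01  1.12670556e+00
  2.74608804e-05  1.43146980e+00] [-0.20289097 -0.21989863  0.12017453]
[-0.224 -0.001 -0.001  0.001  0.321]
```

Emit:
jog_arm(
  steps=[
    [[1,0,0,0,0,0,7],[1,0,0,0,0,0,7],[1,0,0,0,0,0,7],[1,0,0,0,0,0,7],[1,0,0,0,0,0,7],[1,0,0,0,0,0,7]],
  ],
)

```text
time_s: 0.65
tcp_pos: [0.1863, -0.4906, 0.25]
tcp_rot: [-0.0, 0.982, -0.187, -0.0]
force: [-0.1, 0.0, 0.4]
grip_width: 0.0849
gripper_force: 0.0
```

Emit:
jog_arm(
  steps=[
    [[1,0.004,-0.038,0,0,0,0],[1,0.004,-0.038,0,0,0,0],[1,0.004,-0.038,0,0,0,0],[1,0.004,-0.038,0,0,0,0],[1,0.004,-0.038,0,0,0,0],[1,0.004,-0.038,0,0,0,0],[1,0.004,-0.038,0,0,0,0],[1,0.004,-0.038,0,0,0,0]],
  ],
)

```text
time_s: 1.32
tcp_pos: [0.3264, -0.2172, 0.2503]
tcp_rot: [0.0, 0.983, -0.184, 0.0]
force: [1.5, 0.2, -0.2]
grip_width: 0.0857
gripper_force: 0.0
```

Emit:
jog_arm(
  steps=[
    [[1,0.004,-0.038,0,0,0,0],[1,0.004,-0.038,0,0,0,0],[1,0.004,-0.038,0,0,0,0],[1,0.004,-0.038,0,0,0,0],[1,0.004,-0.038,0,0,0,0],[1,0.004,-0.038,0,0,0,0],[1,0.004,-0.038,0,0,0,0],[1,0,0,0,0,0,0]],
  ],
)

```text
time_s: 1.98
tcp_pos: [0.4275, -0.0373, 0.2522]
tcp_rot: [-0.027, 0.989, -0.147, 0.004]
force: [-0.4, -0.6, -0.5]
grip_width: 0.0853
gripper_force: 0.0
```

```bash
cat > look.py <<'E'
import sys; from h import *; from workcell import env
a=[float(x) for x in sys.argv[1:]]
s=env.sense(); print(s['time_s'],'q',np.round(s['joints'],3),'F',np.round(s['force'],1),'w',round(s['grip_width'],4))
go(s,a[:3],a[3])
E
python3 look.py .458 .05 .2 -21
```

```text
1.9833 q [-0.297  0.102 -0.389  1.08   0.054  3.141] F [-0.4 -0.6 -0.5] w 0.0853
tcp [ 0.4275 -0.0373  0.2522] yaw -17.0 tilt z [ 0.0155  0.0519 -0.9985] | shift(tool) mm [  3.7 -89.4  57.1] turn z deg 4.0
```

Emit:
jog_arm(
  steps=[
    [[1,0,0,0,0,0,0],[1,0,0,0,0,0,0]],
  ],
)

```text
time_s: 2.15
tcp_pos: [0.426, -0.0393, 0.252]
tcp_rot: [-0.026, 0.988, -0.149, 0.003]
force: [0.4, 0.1, -1.0]
grip_width: 0.0853
gripper_force: 0.0
```

```bash
cat >> h.py <<'E'
def go(s,xyz,yaw):
    p,R,y=tool(s); t=np.radians(yaw); T=np.array([[np.cos(t),np.sin(t),0],[np.sin(t),-np.cos(t),0],[0,0,-1]]).T
    T=np.column_stack([[np.cos(t),np.sin(t),0],[np.sin(t),-np.cos(t),0],[0,0,-1]])
    print('tcp',p.round(4),'yaw',round(y,1),'| rotvec deg',np.degrees(Ro.from_matrix(R.T@T).as_rotvec()).round(1),
     '| shift mm in now-axes',(R.T@(np.array(xyz)-p)*1000).round(1),'in goal-axes',(T.T@(np.array(xyz)-p)*1000).round(1))
E
sed -i '/t=np.radians(yaw); T=np.array/s/ T=np.array.*//' h.py
python3 look.py .458 .05 .17 -17;python3 look.py .458 .05 .17 69
```

```text
2.15 q [-0.301  0.1   -0.391  1.081  0.052  3.141] F [ 0.4  0.1 -1. ] w 0.0853
tcp [ 0.426  -0.0393  0.252 ] yaw -17.2 | rotvec deg [-3.   0.1 -0.2] | shift mm in now-axes [  4.3 -90.4  86.8] in goal-axes [  4.5 -94.7  82. ]
2.15 q [-0.301  0.1   -0.391  1.081  0.052  3.141] F [ 0.4  0.1 -1. ] w 0.0853
tcp [ 0.426  -0.0393  0.252 ] yaw -17.2 | rotvec deg [ -2.4  -2.2 -86.2] | shift mm in now-axes [  4.3 -90.4  86.8] in goal-axes [94.8 -2.1 82. ]
```

Emit:
jog_arm(
  steps=[
    [[1,0,0,0,0,0,-7],[1,0,0,0,-3,-0.3,0],[1,0,0,0,0,0,-7.1],[1,0,0,0,0,0,-7.1],[1,0,0,0,0,0,-7.1],[1,0,0,0,0,0,-7.1],[1,0,0,0,0,0,-7.1],[1,0,0,0,0,0,-7.1]],
  ],
)

```text
time_s: 2.82
tcp_pos: [0.4259, -0.0397, 0.2522]
tcp_rot: [0.0, 0.96, 0.282, 0.0]
force: [-0.8, 0.5, -0.3]
grip_width: 0.0855
gripper_force: 0.0
```

Emit:
jog_arm(
  steps=[
    [[1,0,0,0,0,0,-7.1],[1,0,0,0,0,0,-7.1],[1,0,0,0,0,0,-7.1],[1,0,0,0,0,0,-7.1],[1,0,0,0,0,0,-7.1],[1,0,0,0,0,0,-1],[1,0.03,0,0.02,0,0,0],[1,0.03,0,0.03,0,0,0]],
  ],
)

```text
time_s: 3.48
tcp_pos: [0.4497, 0.0155, 0.2043]
tcp_rot: [0.002, 0.827, 0.563, 0.002]
force: [2.0, -0.9, -0.0]
grip_width: 0.0852
gripper_force: 0.0
```

Emit:
jog_arm(
  steps=[
    [[1,0.035,-0.002,0.03,0,0,0],[1,0,0,0,0,0,0],[1,0,0,0,0,0,0]],
  ],
)

```text
time_s: 3.73
tcp_pos: [0.4563, 0.0473, 0.1743]
tcp_rot: [-0.001, 0.825, 0.566, -0.001]
force: [0.6, -0.1, 0.5]
grip_width: 0.0854
gripper_force: 0.0
```

```bash
cat > wl.py <<'E'
# wrist look: cloud, brass segments, plates
import sys; from h import *; from workcell import env
n=sys.argv[1]
s=env.sense(); c=env.get_calibration('wrist'); p,d=env.read_camera('wrist'); cv2.imwrite(f'pics/{n}.png',p[:,:,::-1])
W,ok=wcloud(p,d,c); H=hsv(p); np.savez(f'pics/{n}.npz',W=W,ok=ok,p=p,pos=s['tcp_pos'],rot=s['tcp_rot'])
print(s['time_s'],'tcp',s['tcp_pos'].round(4),'yaw',round(tool(s)[2],2))
br=ok&(H[...,0]>14)&(H[...,0]<28)&(H[...,1]>110)&(H[...,2]>90)
k,l,st,cc=cv2.connectedComponentsWithStats(br.astype(np.uint8))
for i in range(1,k):
    if st[i,4]<400: continue
    Q=W[l==i]; f=Q[abs(Q[:,2]-.022)<.006]; t=Q[Q[:,2]>.05]
    if len(f)>100: print('die px',cc[i].round(),st[i,4],'foot',rect(f[:,:2]),np.median(f[:,2]).round(4),'top',rect(t[:,:2]) if len(t)>20 else 0, np.median(t[:,2]).round(4) if len(t) else 0)
E
python3 wl.py w1; python3 look.py .458 .05 .17 69
```

```text
3.7333 tcp [0.4563 0.0473 0.1743] yaw 68.89
die px [232.  32.] 4601 foot (array([464.3, 197. ]), array([58.2, 60.3]), 62.9) 0.0212 top (array([464.7, 197.4]), array([22.4, 23.2]), 76.7) 0.0551
die px [286. 187.] 4513 foot (array([457.2,  49.6]), array([60.2, 59.6]), 71.0) 0.021 top (array([457.1,  49.7]), array([22.3, 22.9]), 54.3) 0.0549
3.7833 q [-5.700e-02  2.290e-01 -4.470e-01  8.950e-01 -1.000e-03  1.882e+00] F [ 0.2  0.5 -0.3] w 0.0854
tcp [0.4571 0.0465 0.1755] yaw 68.9 | rotvec deg [-0.   0.1 -0.1] | shift mm in now-axes [ 3.6 -0.4  5.5] in goal-axes [ 3.6 -0.4  5.5]
```

Emit:
jog_arm(
  steps=[
    [[1,0.003,-0.001,0.02,0,0,-2.1],[1,0,0,0.035,0,0,0],[1,0,0,0.035,0,0,0],[1,0,0,0.025,0,0,0],[1,0,0,0.014,0,0,0],[1,0,0,0,0,0,0],[1,0,0,0,0,0,0]],
  ],
)

```text
time_s: 4.37
tcp_pos: [0.4581, 0.0488, 0.0474]
tcp_rot: [0.0, 0.815, 0.58, 0.0]
force: [0.6, 0.2, 1.2]
grip_width: 0.0852
gripper_force: 0.0
```

Emit:
jog_arm(
  steps=[
    [[0,0,0,0,0,0,0],[0,0,0,0,0,0,0],[0,0,0,0,0,0,0],[0,0,0,0,0,0,0],[0,0,0,0,0,0,0],[0,0,0,0,0,0,0],[0,0,0,0,0,0,0],[0,0,0,0,0,0,0]],
  ],
  grip_force=70,
)

```text
time_s: 5.03
tcp_pos: [0.4579, 0.05, 0.0473]
tcp_rot: [0.0, 0.814, 0.581, 0.0]
force: [-3.3, -0.3, 11.5]
grip_width: 0.022
gripper_force: 68.0
```

```bash
python3 look.py .4572 .0496 .19 71
```

```text
5.0333 q [-0.05   0.402 -0.611  0.557 -0.     1.851] F [-3.3 -0.3 11.5] w 0.022
tcp [0.4579 0.05   0.0473] yaw 71.1 | rotvec deg [ 0.1 -0.   0.1] | shift mm in now-axes [  -0.5   -0.3 -142.7] in goal-axes [  -0.6   -0.5 -142.7]
```

Emit:
jog_arm(
  steps=[
    [[0,0,0,-0.02,0,0,0],[0,0,0,-0.035,0,0,0],[0,0,0,-0.04,0,0,-6.3],[0,0,0,-0.04,0,0,-6.3],[0,0,0,-0.02,0,0,0]],
  ],
)

```text
time_s: 5.45
tcp_pos: [0.4586, 0.05, 0.2056]
tcp_rot: [0.002, 0.743, 0.67, 0.001]
force: [1.3, -0.4, -6.6]
grip_width: 0.0216
gripper_force: 70.5
```

Emit:
jog_arm(
  steps=[
    [[0,-0.014,0.029,0,0,0,0],[0,-0.014,0.029,0,0,0,0],[0,-0.014,0.029,0,0,0,0],[0,-0.014,0.029,0,0,0,0],[0,-0.014,0.029,0,0,0,0],[0,-0.014,0.029,0,0,0,0],[0,0,0,0,0,0,0],[0,0,0,0,0,0,0]],
  ],
)

```text
time_s: 6.12
tcp_pos: [0.6215, -0.0536, 0.2001]
tcp_rot: [-0.001, 0.746, 0.666, -0.001]
force: [-0.4, 0.2, -6.5]
grip_width: 0.0219
gripper_force: 71.0
```

```bash
python3 wl.py w2; cat > bed.py <<'E'
import sys; from h import *
z=np.load(f'pics/{sys.argv[1]}.npz'); W,ok,p=z['W'],z['ok'],z['p']; H=hsv(p)
m=ok&(abs(W[...,2]-.06)<.007)&(H[...,1]<70)&(H[...,2]>100)
k,l,st,c=cv2.connectedComponentsWithStats(m.astype(np.uint8)); i=1+np.argmax(st[1:,4]); Q=W[l==i]
print('top',rect(Q[:,:2]),np.median(Q[:,2]).round(4))
E
python3 bed.py w2; python3 look.py .623 -.053 .19 83.7
```

```text
6.1167 tcp [ 0.6215 -0.0536  0.2001] yaw 83.59
top (array([628.2,   2.4]), array([220.9, 104.8]), 84.0) 0.0592
6.1667 q [-0.202  0.508  0.045  1.11   0.     1.48 ] F [-0.9  0.8 -6.2] w 0.022
tcp [ 0.6205 -0.0528  0.2003] yaw 83.6 | rotvec deg [-0.1 -0.  -0.1] | shift mm in now-axes [ 0.1  2.5 10.3] in goal-axes [ 0.1  2.5 10.3]
```

View pics/w2.png

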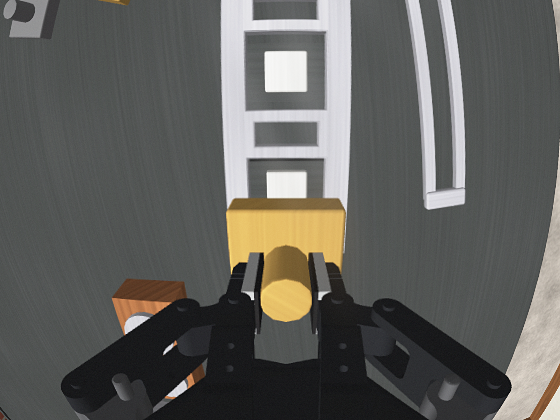

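The wrist view shows die A held, with its foot around (287,235). Recess2 is at (286,70), slot1 at (286,133), and the near edge of recess1 is at row 158.

```bash
cat > bed.py <<'E'
import sys; from h import *
z=np.load(f'pics/{sys.argv[1]}.npz'); W,ok,p=z['W'],z['ok'],z['p']; H=hsv(p)
pos,R,yaw=tool({'tcp_pos':z['pos'],'tcp_rot':z['rot']})
m=ok&(abs(W[...,2]-.06)<.007)&(H[...,1]<70)&(H[...,2]>100)
k,l,st,c=cv2.connectedComponentsWithStats(m.astype(np.uint8)); i=1+np.argmax(st[1:,4]); mm=(l==i).astype(np.uint8)
print('top',rect(W[l==i][:,:2]),np.median(W[l==i][:,2]).round(4))
cs,h=cv2.findContours(mm,cv2.RETR_CCOMP,cv2.CHAIN_APPROX_NONE)
for q,hh in zip(cs,h[0]):
    if hh[3]>=0 and len(q)>60:
        B=W[q[:,0,1],q[:,0,0]]; B=B[abs(B[:,2]-.06)<.007]; r=rect(B[:,:2])
        print('hole px',q[:,0].mean(0).round(),r,'in tool',(R.T@(np.r_[r[0]/1000,.06]-pos)*1000).round(1))
br=ok&(H[...,0]>14)&(H[...,0]<28)&(H[...,1]>110)&(H[...,2]>90)
T=(W-pos)@R*1000
f=br&(abs(T[...,0])<45)&(abs(T[...,1])<45)&(T[...,2]>15)&(T[...,2]<60)
if f.sum()>300:
    print('held z hist',np.histogram(T[f][:,2],bins=range(14,62,4)))
    zt=np.percentile(T[f][:,2],20); g=T[f]; g=g[(abs(g[:,1])<40)]
    t=g[abs(g[:,2]-float(sys.argv[2] if len(sys.argv)>2 else 25))<4]; print('foot top in tool: x %.1f..%.1f y %.1f..%.1f z %.1f'%(*np.percentile(t[:,0],[.5,99.5]),*np.percentile(t[:,1],[.5,99.5]),np.median(t[:,2])))
    e=[t[(abs(t[:,1]-y)<3)][:,0].max() for y in (-24,-18,-12,12,18,24)]; print('front edge x at y',np.round(e,1))
    print('yaw dev deg',np.degrees(np.polyfit((-24,-18,-12,12,18,24),e,1)[0]).round(2))
E
python3 bed.py w2
```

```text
top (array([628.2,   2.4]), array([220.9, 104.8]), 84.0) 0.0592
hole px [287. 133.] (array([627.9,  -0.8]), array([21.4, 52.9]), 83.6) in tool [ 53.2   0.7 140.1]
hole px [286.  71.] (array([633.3,  51. ]), array([66.2, 66. ]), 83.9) in tool [105.3   0.3 140.1]
held z hist (array([ 128,  163, 1315, 4303,  263,  282,  249,  136,    0,    0,    0]), array([14, 18, 22, 26, 30, 34, 38, 42, 46, 50, 54, 58]))
foot top in tool: x -2.8..29.3 y -29.5..29.4 z 26.4
front edge x at y [29.3 29.5 29.8 29.4 29.6 29.6]
yaw dev deg 0.09
```

```bash
python3 wl.py w3; python3 bed.py w3|grep -v hist;python3 look.py .6225 -.0527 .1 83.75
```

```text
6.1667 tcp [ 0.6205 -0.0528  0.2003] yaw 83.63
top (array([628.2,   3. ]), array([221.7, 105. ]), 83.9) 0.0592
hole px [288. 134.] (array([627.9,  -0.7]), array([21.5, 52.8]), 84.1) in tool [ 52.6   1.9 140.3]
hole px [288.  71.] (array([633.2,  51. ]), array([66.4, 66. ]), 84.0) in tool [104.5   1.4 140.4]
foot top in tool: x -2.7..29.2 y -29.4..29.3 z 26.4
front edge x at y [29.7 29.5 29.4 29.6 29.4 29.5]
yaw dev deg -0.15
6.2167 q [-0.202  0.506  0.044  1.11   0.     1.48 ] F [-0.2  0.3 -5.4] w 0.0222
tcp [ 0.6201 -0.0523  0.2007] yaw 83.7 | rotvec deg [-0.1 -0.  -0.1] | shift mm in now-axes [-1.000e-01  2.600e+00  1.007e+02] in goal-axes [-1.000e-01  2.400e+00  1.007e+02]
```

Emit:
jog_arm(
  steps=[
    [[0,0,0.002,0.02,0,0,0],[0,0,0,0.03,0,0,0],[0,0,0,0.025,0,0,0],[0,0,0,0.01,0,0,0],[0,0,0,0,0,0,0],[0,0,0,0,0,0,0],[0,0,0,0,0,0,0],[0,0,0,0,0,0,0]],
  ],
)

```text
time_s: 6.88
tcp_pos: [0.6245, -0.0532, 0.1187]
tcp_rot: [0.001, 0.745, 0.667, 0.001]
force: [0.2, 0.1, -6.1]
grip_width: 0.022
gripper_force: 71.0
```

```bash
python3 look.py .6221 -.0527 .0864 83.75; python3 look.py .6221 -.0527 .0864 83.75
```

```text
6.8833 q [-0.201  0.573 -0.069  0.925 -0.     1.48 ] F [ 0.2  0.1 -6.1] w 0.022
tcp [ 0.6245 -0.0532  0.1187] yaw 83.7 | rotvec deg [ 0.2  0.  -0.1] | shift mm in now-axes [ 0.2 -2.5 32.3] in goal-axes [ 0.2 -2.4 32.3]
6.8833 q [-0.201  0.573 -0.069  0.925 -0.     1.48 ] F [ 0.2  0.1 -6.1] w 0.022
tcp [ 0.6245 -0.0532  0.1187] yaw 83.7 | rotvec deg [ 0.2  0.  -0.1] | shift mm in now-axes [ 0.2 -2.5 32.3] in goal-axes [ 0.2 -2.4 32.3]
```

Emit:
jog_arm(
  steps=[
    [[0,0,-0.0024,0,0,0,0],[0,0,0,0,0,0,0],[0,0,0,0,0,0,0],[0,0,0,0,0,0,0],[0,0,0,0,0,0,0]],
  ],
)

```text
time_s: 7.3
tcp_pos: [0.621, -0.0528, 0.1169]
tcp_rot: [0.0, 0.745, 0.667, 0.0]
force: [0.3, 0.4, -5.5]
grip_width: 0.0219
gripper_force: 71.0
```

```bash
python3 wl.py w4; python3 bed.py w4|grep -v hist;python3 look.py .6221 -.0527 .0864 83.75
```

```text
7.3 tcp [ 0.621  -0.0528  0.1169] yaw 83.66
top (array([627.,  -9.]), array([195.4, 104.9]), 84.1) 0.0591
hole px [287. 150.] (array([627.8,  -0.7]), array([20.9, 52.8]), 84.0) in tool [52.5  0.9 56.9]
hole px [287.  57.] (array([633.2,  51.4]), array([66.2, 66. ]), 84.1) in tool [104.9   0.5  56.9]
foot top in tool: x -2.7..29.1 y -29.2..29.2 z 26.4
front edge x at y [29.4 29.4 29.3 29.4 29.4 29.4]
yaw dev deg 0.11
7.35 q [-0.202  0.571 -0.079  0.92  -0.     1.479] F [ 1.3  0.1 -5.4] w 0.0216
tcp [ 0.621  -0.0528  0.1168] yaw 83.7 | rotvec deg [ 0.   0.  -0.1] | shift mm in now-axes [ 0.2  1.1 30.4] in goal-axes [ 0.2  1.1 30.4]
```

Emit:
jog_arm(
  steps=[
    [[0,0.0004,0.0011,0,0,0,-0.2],[0,0,0,0,0,0,0],[0,0,0,0.004,0,0,0],[0,0,0,0.004,0,0,0],[0,0,0,0.003,0,0,0],[0,0,0,0.002,0,0,0],[0,0,0,0,0,0,0],[0,0,0,0,0,0,0]],
  ],
)

```text
time_s: 8.02
tcp_pos: [0.6219, -0.0525, 0.1035]
tcp_rot: [0.0, 0.744, 0.668, -0.0]
force: [0.2, -0.9, -5.8]
grip_width: 0.0223
gripper_force: 71.0
```

Emit:
jog_arm(
  steps=[
    [[0,0,0,0.004,0,0,0],[0,0,0,0.004,0,0,0],[0,0,0,0.003,0,0,0],[0,0,0,0.003,0,0,0],[0,0,0,0.002,0,0,0],[0,0,0,0,0,0,0],[0,0,0,0,0,0,0]],
  ],
)

```text
time_s: 8.6
tcp_pos: [0.6222, -0.0525, 0.0883]
tcp_rot: [0.0, 0.744, 0.668, 0.0]
force: [-2.3, 0.3, 4.1]
grip_width: 0.022
gripper_force: 72.3
```

Emit:
jog_arm(
  steps=[
    [[0,0,0,0.001,0,0,0],[0,0,0,0.001,0,0,0],[0,0,0,0,0,0,0]],
  ],
)

```text
time_s: 8.85
tcp_pos: [0.6222, -0.0525, 0.0863]
tcp_rot: [0.001, 0.744, 0.668, 0.0]
force: [-3.3, 0.1, 5.8]
grip_width: 0.0221
gripper_force: 72.4
```

Emit:
jog_arm(
  steps=[
    [[0,0,0,0.001,0,0,0],[0,0,0,0.001,0,0,0],[0,0,0,0,0,0,0]],
  ],
)

```text
time_s: 9.1
tcp_pos: [0.6222, -0.0525, 0.0854]
tcp_rot: [0.001, 0.744, 0.668, 0.0]
force: [-8.0, 0.1, 16.6]
grip_width: 0.0222
gripper_force: 73.8
```

Emit:
jog_arm(
  steps=[
    [[0,0,0,0.001,0,0,0],[0,0,0,0.001,0,0,0],[0,0,0,0,0,0,0]],
  ],
)

```text
time_s: 9.35
tcp_pos: [0.6223, -0.0525, 0.0853]
tcp_rot: [0.001, 0.744, 0.668, 0.001]
force: [-14.2, 2.1, 34.2]
grip_width: 0.0218
gripper_force: 75.8
```

Emit:
jog_arm(
  steps=[
    [[0,0,0,-0.002,0,0,0],[0,0,0,-0.001,0,0,0],[1,0,0,0,0,0,0],[1,0,0,0,0,0,0],[1,0,0,0,0,0,0],[1,0,0,0,0,0,0],[1,0,0,0,0,0,0],[1,0,0,0,0,0,0]],
  ],
)

```text
time_s: 10.02
tcp_pos: [0.6221, -0.0525, 0.0846]
tcp_rot: [0.0, 0.744, 0.668, 0.0]
force: [-0.8, 0.5, 0.4]
grip_width: 0.0854
gripper_force: 0.0
```

Emit:
jog_arm(
  steps=[
    [[1,0,0,-0.02,0,0,0],[1,0,0,-0.035,0,0,0],[1,0,0,-0.035,0,0,0],[1,0,0,-0.02,0,0,0],[1,0,0,0,0,0,0],[1,0,0,0,0,0,0]],
  ],
)

```text
time_s: 10.52
tcp_pos: [0.6229, -0.0526, 0.1959]
tcp_rot: [0.001, 0.744, 0.668, 0.001]
force: [-0.5, -0.0, 0.1]
grip_width: 0.0855
gripper_force: 0.0
```

```bash
cat > seat.py <<'E'
import sys; from h import *
z=np.load(f'pics/{sys.argv[1]}.npz'); W,ok,p=z['W'],z['ok'],z['p']; H=hsv(p)
br=ok&(H[...,0]>14)&(H[...,0]<28)&(H[...,1]>110)&(H[...,2]>90)
k,l,st,c=cv2.connectedComponentsWithStats(br.astype(np.uint8))
for i in range(1,k):
    if st[i,4]<300: continue
    Q=W[l==i]; f=Q[(Q[:,2]>.05)&(Q[:,2]<.075)]; t=Q[Q[:,2]>.085]
    if len(f)>100: print('seated px',c[i].round(),rect(f[:,:2]),'foot z',np.median(f[:,2]).round(4),'top z',np.median(t[:,2]).round(4) if len(t) else 0)
E
python3 wl.py w5; python3 bed.py w5|grep -v hist; python3 seat.py w5; python3 look.py .4643 .1971 .2 63
```

```text
10.5167 tcp [ 0.6229 -0.0526  0.1959] yaw 83.86
top (array([628.1,   1.9]), array([221.7, 104.9]), 84.0) 0.0591
hole px [284. 194.] (array([622.2, -52.8]), array([67.2, 65.7]), 83.9) in tool [ -0.2  -1.1 135.9]
hole px [284. 135.] (array([ 6.279e+02, -5.000e-01]), array([21.7, 52.9]), 84.0) in tool [ 52.4  -1.  135.9]
hole px [284.  72.] (array([633.3,  51.2]), array([66.2, 66.4]), 84.0) in tool [104.4  -1.2 135.9]
seated px [284. 195.] (array([622. , -52.8]), array([59.8, 59.7]), 84.2) foot z 0.059 top z 0.0929
10.5667 q [-0.201  0.512  0.036  1.094 -0.     1.477] F [ 0.4 -0.6 -0. ] w 0.0856
tcp [ 0.622  -0.0525  0.1946] yaw 83.9 | rotvec deg [ 0.  -0.  20.9] | shift mm in now-axes [ 231.3 -183.5   -5.6] in goal-axes [ 150.8 -253.9   -5.4]
```

Emit:
jog_arm(
  steps=[
    [[1,0,0,0,0,0,7],[1,0,0,0,0,0,7],[1,0,0,0,0,0,7],[1,0.019,-0.032,0,0,0,0],[1,0.019,-0.032,0,0,0,0],[1,0.019,-0.032,0,0,0,0],[1,0.019,-0.032,0,0,0,0],[1,0.019,-0.032,0,0,0,0]],
  ],
)

```text
time_s: 11.23
tcp_pos: [0.5209, 0.1061, 0.193]
tcp_rot: [-0.0, 0.853, 0.521, -0.001]
force: [0.4, 1.1, -0.5]
grip_width: 0.0855
gripper_force: 0.0
```

Emit:
jog_arm(
  steps=[
    [[1,0.019,-0.032,0,0,0,0],[1,0.019,-0.031,0,0,0,0],[1,0.018,-0.031,0,0,0,0],[1,0,0,0,0,0,0],[1,0,0,0,0,0,0],[1,0,0,0,0,0,0],[1,0,0,0,0,0,0]],
  ],
)

```text
time_s: 11.82
tcp_pos: [0.4652, 0.1969, 0.194]
tcp_rot: [0.0, 0.854, 0.521, -0.0]
force: [-0.8, 0.2, -0.5]
grip_width: 0.0851
gripper_force: 0.0
```

```bash
python3 wl.py w6; python3 look.py .4643 .1971 .0465 63
```

```text
11.8167 tcp [0.4652 0.1969 0.194 ] yaw 62.8
die px [188.  89.] 4048 foot (array([426.6, 322.8]), array([60.3, 60.1]), 34.8) 0.0212 top (array([426.7, 323. ]), array([22.7, 23.2]), 58.2) 0.055
die px [285. 182.] 3991 foot (array([465. , 198.7]), array([60.4, 59.6]), 62.6) 0.021 top (array([464.9, 198.7]), array([23. , 22.7]), 47.4) 0.0549
11.8667 q [ 2.560e-01  2.940e-01 -3.030e-01  9.740e-01 -1.000e-03  2.302e+00] F [ 0.5  0.7 -0.3] w 0.0855
tcp [0.4653 0.1968 0.1941] yaw 62.8 | rotvec deg [ 0.   0.  -0.2] | shift mm in now-axes [-1.000e-01 -1.100e+00  1.476e+02] in goal-axes [ -0.2  -1.  147.6]
```

Emit:
jog_arm(
  steps=[
    [[1,0.0016,-0.0011,0.02,0,0,0.2],[1,0,0,0.035,0,0,0],[1,0,0,0.035,0,0,0],[1,0,0,0.035,0,0,0],[1,0,0,0.022,0,0,0],[1,0,0,0,0,0,0],[1,0,0,0,0,0,0],[1,0,0,0,0,0,0]],
  ],
)

```text
time_s: 12.53
tcp_pos: [0.4659, 0.1994, 0.0488]
tcp_rot: [0.0, 0.854, 0.52, 0.001]
force: [0.0, 0.1, 0.5]
grip_width: 0.0854
gripper_force: 0.0
```

Emit:
jog_arm(
  steps=[
    [[0,0,0,0,0,0,0],[0,0,0,0,0,0,0],[0,0,0,0,0,0,0],[0,0,0,0,0,0,0],[0,0,0,0,0,0,0],[0,0,0,0,0,0,0],[0,0,0,0,0,0,0]],
  ],
  grip_force=70,
)

```text
time_s: 13.12
tcp_pos: [0.4652, 0.1997, 0.0483]
tcp_rot: [0.001, 0.854, 0.52, 0.001]
force: [-0.5, -0.9, 7.9]
grip_width: 0.0223
gripper_force: 68.2
```

Emit:
jog_arm(
  steps=[
    [[0,0,0,-0.02,0,0,0],[0,0,0,-0.035,0,0,0],[0,0,0,-0.04,0,0,0],[0,0,0,-0.04,0,0,0],[0,0,0,-0.02,0,0,0],[0,0,0,0,0,0,0],[0,0,0,0,0,0,0]],
  ],
)

```text
time_s: 13.7
tcp_pos: [0.4648, 0.1998, 0.2027]
tcp_rot: [0.0, 0.854, 0.52, 0.001]
force: [0.7, 0.3, -6.9]
grip_width: 0.0223
gripper_force: 70.1
```

```bash
python3 look.py .6333 .0512 .2 84
```

```text
13.7 q [ 0.262  0.287 -0.29   0.993 -0.     2.309] F [ 0.7  0.3 -6.9] w 0.0223
tcp [0.4648 0.1998 0.2027] yaw 62.7 | rotvec deg [  0.1  -0.  -21.3] | shift mm in now-axes [-54.6 218.    2.9] in goal-axes [-130.2  183.2    2.7]
```

Emit:
jog_arm(
  steps=[
    [[0,0,0,0,0,0,-7.1],[0,0,0,0,0,0,-7.1],[0,0,0,0,0,0,-7.1],[0,-0.022,0.03,0,0,0,0],[0,-0.022,0.03,0,0,0,0],[0,-0.022,0.03,0,0,0,0],[0,-0.022,0.03,0,0,0,0],[0,-0.022,0.03,0,0,0,0]],
  ],
)

```text
time_s: 14.37
tcp_pos: [0.6017, 0.0732, 0.1994]
tcp_rot: [-0.001, 0.743, 0.669, -0.002]
force: [0.5, 0.7, -4.9]
grip_width: 0.0219
gripper_force: 70.2
```

Emit:
jog_arm(
  steps=[
    [[0,-0.02,0.03,0,0,0,0],[0,0,0.003,0.03,0,0,0],[0,0,0,0.03,0,0,0],[0,0,0,0.022,0,0,0],[0,0,0,0,0,0,0],[0,0,0,0,0,0,0],[0,0,0,0,0,0,0],[0,0,0,0,0,0,0]],
  ],
)

```text
time_s: 15.03
tcp_pos: [0.6339, 0.0513, 0.122]
tcp_rot: [0.001, 0.743, 0.669, 0.001]
force: [-0.7, 0.4, -4.6]
grip_width: 0.0219
gripper_force: 70.5
```

Emit:
jog_arm(
  steps=[
    [[0,0,0,0,0,0,0],[0,0,0,0,0,0,0],[0,0,0,0,0,0,0]],
  ],
)

```text
time_s: 15.28
tcp_pos: [0.6335, 0.0512, 0.1217]
tcp_rot: [0.001, 0.743, 0.669, 0.001]
force: [0.6, 0.6, -5.0]
grip_width: 0.0222
gripper_force: 70.5
```

```bash
python3 wl.py w7; python3 bed.py w7 27.5; python3 look.py .6333 .0512 .0864 84
```

```text
15.2833 tcp [0.6335 0.0512 0.1217] yaw 83.96
top (array([637.9,  95. ]), array([198.5, 105.3]), 84.1) 0.0592
hole px [285. 149.] (array([638.8, 103.7]), array([20.6, 52.8]), 84.0) in tool [52.8 -0.3 61.7]
hole px [284.  60.] (array([644.3, 155.9]), array([66. , 65.9]), 84.0) in tool [105.3  -0.4  61.7]
held z hist (array([ 140,  160,  161, 5298,  301,  279,  247,  205,   16,    0,    0]), array([14, 18, 22, 26, 30, 34, 38, 42, 46, 50, 54, 58]))
foot top in tool: x -3.0..28.9 y -29.3..29.2 z 27.4
front edge x at y [29.  29.  29.1 28.9 29.  29. ]
yaw dev deg -0.05
15.3333 q [-0.034  0.587 -0.036  0.946 -0.     1.642] F [-0.   0.4 -6. ] w 0.0219
tcp [0.6333 0.0512 0.1215] yaw 84.0 | rotvec deg [ 0.1  0.  -0. ] | shift mm in now-axes [-0.  -0.1 35.1] in goal-axes [-0.  -0.  35.1]
```

Emit:
jog_arm(
  steps=[
    [[0,0.0011,-0.0001,0,0,0,0],[0,0,0,0,0,0,0],[0,0,0,0.006,0,0,0],[0,0,0,0.004,0,0,0],[0,0,0,0.004,0,0,0],[0,0,0,0.004,0,0,0],[0,0,0,0,0,0,0],[0,0,0,0,0,0,0]],
  ],
)

```text
time_s: 16.0
tcp_pos: [0.6327, 0.0522, 0.1023]
tcp_rot: [-0.0, 0.743, 0.669, -0.0]
force: [0.1, -0.1, -5.3]
grip_width: 0.0218
gripper_force: 70.7
```

Emit:
jog_arm(
  steps=[
    [[0,0,0,0.004,0,0,0],[0,0,0,0.004,0,0,0],[0,0,0,0.003,0,0,0],[0,0,0,0.003,0,0,0],[0,0,0,0.002,0,0,0],[0,0,0,0,0,0,0],[0,0,0,0,0,0,0]],
  ],
)

```text
time_s: 16.58
tcp_pos: [0.6334, 0.0522, 0.0875]
tcp_rot: [0.001, 0.743, 0.669, 0.001]
force: [-1.9, -0.5, 4.2]
grip_width: 0.0218
gripper_force: 72.0
```

Emit:
jog_arm(
  steps=[
    [[0,0,0,0.001,0,0,0],[0,0,0,0.001,0,0,0],[0,0,0,0,0,0,0]],
  ],
)

```text
time_s: 16.83
tcp_pos: [0.6334, 0.0522, 0.0863]
tcp_rot: [0.001, 0.743, 0.669, 0.001]
force: [-5.9, -0.8, 13.8]
grip_width: 0.0218
gripper_force: 73.1
```

Emit:
jog_arm(
  steps=[
    [[0,0,0,0.001,0,0,0],[0,0,0,0.001,0,0,0],[0,0,0,0,0,0,0]],
  ],
)

```text
time_s: 17.08
tcp_pos: [0.6335, 0.0522, 0.0863]
tcp_rot: [0.001, 0.743, 0.669, 0.001]
force: [-12.1, 0.6, 31.3]
grip_width: 0.0218
gripper_force: 75.0
```

Emit:
jog_arm(
  steps=[
    [[0,0,0,-0.002,0,0,0],[0,0,0,-0.001,0,0,0],[1,0,0,0,0,0,0],[1,0,0,0,0,0,0],[1,0,0,0,0,0,0],[1,0,0,0,0,0,0],[1,0,0,0,0,0,0],[1,0,0,0,0,0,0]],
  ],
)

```text
time_s: 17.75
tcp_pos: [0.633, 0.0522, 0.0856]
tcp_rot: [0.0, 0.743, 0.669, 0.0]
force: [0.2, 0.9, -0.5]
grip_width: 0.0854
gripper_force: 0.0
```

Emit:
jog_arm(
  steps=[
    [[1,0,0,-0.02,0,0,0],[1,0,0,-0.035,0,0,0],[1,0,0,-0.035,0,0,0],[1,0,0,-0.02,0,0,0],[1,0,0,0,0,0,0],[1,0,0,0,0,0,0]],
  ],
)

```text
time_s: 18.25
tcp_pos: [0.6338, 0.0522, 0.197]
tcp_rot: [0.001, 0.743, 0.669, 0.001]
force: [0.1, 0.8, -0.5]
grip_width: 0.0854
gripper_force: 0.0
```

```bash
python3 wl.py w8; python3 seat.py w8; python3 bed.py w8 |grep -v hist;python3 look.py .4266 .3228 .2 35;
```

```text
18.25 tcp [0.6338 0.0522 0.197 ] yaw 83.96
seated px [284. 196.] (array([632.8,  50. ]), array([62.4, 59.8]), 83.8) foot z 0.059 top z 0.0928
seated px [285. 300.] (array([621.9, -54.6]), array([63.2, 59.8]), 83.9) foot z 0.059 top z 0.0927
top (array([633.3,  51.1]), array([321.3, 104.8]), 84.0) 0.0591
hole px [285. 299.] (array([622.1, -56.5]), array([76.5, 66.6]), 84.4) in tool [-109.4   -0.7  136.9]
hole px [284. 253.] (array([ 6.278e+02, -3.000e-01]), array([22.3, 53. ]), 83.9) in tool [-52.9  -0.9 137. ]
hole px [285. 196.] (array([632.8,  51.4]), array([66.6, 67.3]), 83.8) in tool [ -0.9  -1.4 137. ]
hole px [284. 136.] (array([638.8, 103.8]), array([21.4, 52.7]), 84.0) in tool [ 51.8  -0.9 137. ]
hole px [284.  72.] (array([644.3, 155.5]), array([66.4, 66. ]), 83.9) in tool [103.8  -0.9 137. ]
18.3 q [-0.033  0.532  0.072  1.111 -0.     1.644] F [-0.2 -0.3 -0.7] w 0.0851
tcp [0.6329 0.0522 0.1955] yaw 84.0 | rotvec deg [ 0. -0. 49.] | shift mm in now-axes [ 247.3 -233.6   -4.7] in goal-axes [ -13.8 -339.9   -4.5]
```

Emit:
jog_arm(
  steps=[
    [[1,0,0,0,0,0,-6.8],[1,0,0,0,0,0,-6.8],[1,0,0,0,0,0,-6.8],[1,0,0,0,0,0,-6.8],[1,0,0,0,0,0,-6.8],[1,0,0,0,0,0,-6.8],[1,0.03,-0.0013,0,0,0,0],[1,0.034,-0.0013,0,0,0,0]],
  ],
)

```text
time_s: 18.97
tcp_pos: [0.5938, 0.1024, 0.1934]
tcp_rot: [-0.001, 0.464, 0.886, -0.001]
force: [0.2, 0.8, 0.1]
grip_width: 0.0857
gripper_force: 0.0
```

Emit:
jog_arm(
  steps=[
    [[1,0.034,-0.0013,0,0,0,0],[1,0.034,-0.0013,0,0,0,0],[1,0.034,-0.0013,0,0,0,0],[1,0.034,-0.0013,0,0,0,0],[1,0.034,-0.0013,0,0,0,0],[1,0.034,-0.0013,0,0,0,0],[1,0.034,-0.0013,0,0,0,0],[1,0.034,-0.0013,0,0,0,0]],
  ],
)

```text
time_s: 19.63
tcp_pos: [0.4287, 0.3215, 0.194]
tcp_rot: [-0.0, 0.464, 0.886, -0.001]
force: [0.9, -0.1, -0.1]
grip_width: 0.0856
gripper_force: 0.0
```

Emit:
jog_arm(
  steps=[
    [[1,0.004,0,0,0,0,0],[1,0,0,0,0,0,0],[1,0,0,0,0,0,0],[1,0,0,0,0,0,0],[1,0,0,0,0,0,0]],
  ],
)

```text
time_s: 20.05
tcp_pos: [0.4291, 0.3232, 0.1952]
tcp_rot: [0.0, 0.464, 0.886, -0.0]
force: [0.0, 0.2, -0.1]
grip_width: 0.0856
gripper_force: 0.0
```

```bash
python3 wl.py w9; python3 look.py .4266 .3228 .0465 124.8
```

```text
20.05 tcp [0.4291 0.3232 0.1952] yaw 124.66
die px [283. 181.] 3990 foot (array([426.2, 323.4]), array([59.8, 60.5]), 34.5) 0.021 top (array([426. , 323.7]), array([22.8, 22.7]), 79.6) 0.055
20.1 q [ 5.100e-01  3.510e-01 -2.170e-01  1.003e+00 -1.000e-03  1.476e+00] F [-0.4  1.  -0.5] w 0.0858
tcp [0.4291 0.3232 0.1953] yaw 124.7 | rotvec deg [-0.   0.  -0.1] | shift mm in now-axes [  1.2  -2.3 148.8] in goal-axes [  1.1  -2.3 148.8]
```

Emit:
jog_arm(
  steps=[
    [[1,0.002,-0.0023,0.02,0,0,0],[1,0,0,0.035,0,0,0],[1,0,0,0.035,0,0,0],[1,0,0,0.035,0,0,0],[1,0,0,0.023,0,0,0],[1,0,0,0,0,0,0],[1,0,0,0,0,0,0],[1,0,0,0,0,0,0]],
  ],
)

```text
time_s: 20.77
tcp_pos: [0.4267, 0.3246, 0.0489]
tcp_rot: [0.001, 0.464, 0.886, 0.001]
force: [0.9, 0.1, -0.1]
grip_width: 0.0852
gripper_force: 0.0
```

Emit:
jog_arm(
  steps=[
    [[0,0,0,0,0,0,0],[0,0,0,0,0,0,0],[0,0,0,0,0,0,0],[0,0,0,0,0,0,0],[0,0,0,0,0,0,0],[0,0,0,0,0,0,0],[0,0,0,0,0,0,0]],
  ],
  grip_force=70,
)

```text
time_s: 21.35
tcp_pos: [0.4256, 0.3245, 0.0483]
tcp_rot: [0.0, 0.464, 0.886, 0.0]
force: [-2.6, -1.3, 8.2]
grip_width: 0.0216
gripper_force: 68.2
```

Emit:
jog_arm(
  steps=[
    [[0,0,0,-0.02,0,0,0],[0,0,0,-0.035,0,0,0],[0,0,0,-0.04,0,0,0],[0,0,0,-0.04,0,0,0],[0,0,0,-0.02,0,0,0],[0,0,0,0,0,0,0],[0,0,0,0,0,0,0]],
  ],
)

```text
time_s: 21.93
tcp_pos: [0.4255, 0.3246, 0.2025]
tcp_rot: [0.0, 0.464, 0.886, 0.0]
force: [0.4, 0.3, -7.0]
grip_width: 0.0223
gripper_force: 70.2
```

```bash
python3 look.py .6443 .1558 .2 84
```

```text
21.9333 q [ 0.515  0.34  -0.213  1.017 -0.     1.479] F [ 0.4  0.3 -7. ] w 0.0223
tcp [0.4255 0.3246 0.2025] yaw 124.8 | rotvec deg [ 0.1  0.  40.8] | shift mm in now-axes [-263.4   83.5    2.7] in goal-axes [-145.   235.3    2.5]
```

Emit:
jog_arm(
  steps=[
    [[0,0,0,0,0,0,6.8],[0,0,0,0,0,0,6.8],[0,0,0,0,0,0,6.8],[0,0,0,0,0,0,6.8],[0,0,0,0,0,0,6.8],[0,0,0,0,0,0,6.8],[0,-0.01,0.02,0,0,0,0],[0,-0.019,0.031,0,0,0,0]],
  ],
)

```text
time_s: 22.6
tcp_pos: [0.47, 0.291, 0.1995]
tcp_rot: [-0.001, 0.742, 0.67, -0.002]
force: [0.7, 0.8, -6.5]
grip_width: 0.0217
gripper_force: 70.0
```

Emit:
jog_arm(
  steps=[
    [[0,-0.019,0.031,0,0,0,0],[0,-0.019,0.031,0,0,0,0],[0,-0.019,0.031,0,0,0,0],[0,-0.019,0.031,0,0,0,0],[0,-0.019,0.031,0,0,0,0],[0,-0.019,0.027,0,0,0,0],[0,-0.002,0.002,0.02,0,0,0],[0,0,0,0.02,0,0,0]],
  ],
)

```text
time_s: 23.27
tcp_pos: [0.6447, 0.1532, 0.1591]
tcp_rot: [-0.0, 0.744, 0.668, -0.001]
force: [-0.1, 0.3, -7.3]
grip_width: 0.0217
gripper_force: 70.4
```

Emit:
jog_arm(
  steps=[
    [[0,0,0,0.03,0,0,0],[0,0,0,0.01,0,0,0],[0,0,0,0,0,0,0],[0,0,0,0,0,0,0],[0,0,0,0,0,0,0],[0,0,0,0,0,0,0],[0,0,0,0,0,0,0],[0,0,0,0,0,0,0]],
  ],
)

```text
time_s: 23.93
tcp_pos: [0.6445, 0.1558, 0.1239]
tcp_rot: [0.001, 0.743, 0.669, 0.001]
force: [0.6, -0.9, -5.5]
grip_width: 0.0222
gripper_force: 70.4
```

```bash
python3 wl.py w10; python3 bed.py w10 27.5; python3 look.py .6443 .1557 .0864 84
```

```text
23.9333 tcp [0.6445 0.1558 0.1239] yaw 83.97
top (array([644.2, 155.2]), array([111.9, 104.8]), 84.2) 0.0591
held z hist (array([ 133,  168,  188, 5246,  297,  266,  248,  212,   14,    0,    0]), array([14, 18, 22, 26, 30, 34, 38, 42, 46, 50, 54, 58]))
foot top in tool: x -2.9..28.7 y -29.3..29.2 z 27.4
front edge x at y [28.9 29.1 28.8 28.9 28.8 28.9]
yaw dev deg -0.06
23.9833 q [ 0.127  0.635  0.057  0.991 -0.     1.803] F [-0.2 -0.3 -5.8] w 0.022
tcp [0.6443 0.1557 0.1236] yaw 84.0 | rotvec deg [ 0.1 -0.  -0. ] | shift mm in now-axes [-0.  -0.1 37.2] in goal-axes [-0.  -0.  37.2]
```

Emit:
jog_arm(
  steps=[
    [[0,0.001,0,0,0,0,0],[0,0,0,0,0,0,0],[0,0,0,0.008,0,0,0],[0,0,0,0.004,0,0,0],[0,0,0,0.004,0,0,0],[0,0,0,0.004,0,0,0],[0,0,0,0,0,0,0],[0,0,0,0,0,0,0]],
  ],
)

```text
time_s: 24.65
tcp_pos: [0.6437, 0.1565, 0.1023]
tcp_rot: [0.0, 0.743, 0.669, -0.0]
force: [0.0, 0.0, -6.1]
grip_width: 0.0219
gripper_force: 70.6
```

Emit:
jog_arm(
  steps=[
    [[0,0,0,0.004,0,0,0],[0,0,0,0.004,0,0,0],[0,0,0,0.003,0,0,0],[0,0,0,0.003,0,0,0],[0,0,0,0.002,0,0,0],[0,0,0,0.001,0,0,0],[0,0,0,0,0,0,0],[0,0,0,0,0,0,0]],
  ],
)

```text
time_s: 25.32
tcp_pos: [0.6443, 0.1566, 0.0867]
tcp_rot: [0.001, 0.743, 0.669, 0.001]
force: [-3.3, -1.9, 5.5]
grip_width: 0.0218
gripper_force: 72.0
```

Emit:
jog_arm(
  steps=[
    [[0,0,0,0.001,0,0,0],[0,0,0,0.001,0,0,0],[0,0,0,0,0,0,0]],
  ],
)

```text
time_s: 25.57
tcp_pos: [0.6444, 0.1566, 0.0863]
tcp_rot: [0.001, 0.743, 0.669, 0.001]
force: [-9.0, -1.2, 19.7]
grip_width: 0.0216
gripper_force: 73.5
```

Emit:
jog_arm(
  steps=[
    [[0,0,0,0.001,0,0,0],[0,0,0,0.0005,0,0,0],[0,0,0,0,0,0,0]],
  ],
)

```text
time_s: 25.82
tcp_pos: [0.6443, 0.1566, 0.0862]
tcp_rot: [0.001, 0.743, 0.669, 0.001]
force: [-12.7, -2.8, 31.5]
grip_width: 0.0219
gripper_force: 74.8
```

Emit:
jog_arm(
  steps=[
    [[0,0,0,-0.002,0,0,0],[0,0,0,-0.0005,0,0,0],[1,0,0,0,0,0,0],[1,0,0,0,0,0,0],[1,0,0,0,0,0,0],[1,0,0,0,0,0,0],[1,0,0,0,0,0,0],[1,0,0,0,0,0,0]],
  ],
)

```text
time_s: 26.48
tcp_pos: [0.644, 0.1565, 0.0845]
tcp_rot: [0.0, 0.743, 0.669, 0.0]
force: [0.7, 0.4, 0.0]
grip_width: 0.0854
gripper_force: 0.0
```

Emit:
jog_arm(
  steps=[
    [[1,0,0,-0.02,0,0,0],[1,0,0,-0.035,0,0,0],[1,0,0,-0.035,0,0,0],[1,0,0,-0.035,0,0,0],[1,0,0,-0.035,0,0,0],[1,0,0,-0.01,0,0,0],[1,0,0,0,0,0,0],[1,0,0,0,0,0,0]],
  ],
)

```text
time_s: 27.15
tcp_pos: [0.6441, 0.1566, 0.2547]
tcp_rot: [0.0, 0.743, 0.669, 0.0]
force: [-1.0, -0.5, -0.3]
grip_width: 0.0856
gripper_force: 0.0
```

```bash
python3 wl.py w11; python3 seat.py w11; python3 look.py .4365 -.248 .25 174
```

```text
27.15 tcp [0.6441 0.1566 0.2547] yaw 83.96
seated px [285. 180.] (array([644. , 154.9]), array([61.8, 59.5]), 84.3) foot z 0.059 top z 0.0929
seated px [285. 270.] (array([633.1,  51.4]), array([60.7, 60. ]), 83.7) foot z 0.059 top z 0.0927
seated px [285. 340.] (array([622.2, -54.2]), array([63.5, 59.9]), 84.0) foot z 0.059 top z 0.0925
27.2 q [ 0.128  0.563  0.277  1.286 -0.     1.805] F [-0.5 -0.8 -0.4] w 0.0857
tcp [0.6435 0.1565 0.2535] yaw 84.0 | rotvec deg [ -0.1  -0.  -90. ] | shift mm in now-axes [-424.1 -163.2    3.8] in goal-axes [ 163.6 -423.9    3.5]
```

Emit:
jog_arm(
  steps=[
    [[1,-0.03,-0.012,0,0,0,0],[1,-0.038,-0.015,0,0,0,0],[1,-0.038,-0.015,0,0,0,0],[1,-0.038,-0.015,0,0,0,0],[1,-0.038,-0.015,0,0,0,0],[1,-0.038,-0.015,0,0,0,0],[1,-0.038,-0.015,0,0,0,0],[1,-0.038,-0.015,0,0,0,0]],
  ],
)

```text
time_s: 27.87
tcp_pos: [0.4943, -0.1264, 0.2529]
tcp_rot: [-0.001, 0.743, 0.669, -0.0]
force: [1.5, -1.5, 1.2]
grip_width: 0.0853
gripper_force: 0.0
```

Emit:
jog_arm(
  steps=[
    [[1,-0.038,-0.015,0,0,0,0],[1,-0.038,-0.015,0,0,0,0],[1,-0.038,-0.015,0,0,0,0],[1,-0.014,0,0,0,0,0],[1,0,0,0,0,0,-7.1],[1,0,0,0,0,0,-7.1],[1,0,0,0,0,0,-7.1],[1,0,0,0,0,0,-7.1]],
  ],
)

```text
time_s: 28.53
tcp_pos: [0.4375, -0.2475, 0.2529]
tcp_rot: [-0.001, 0.554, 0.832, 0.0]
force: [0.4, 0.3, -1.0]
grip_width: 0.0854
gripper_force: 0.0
```

Emit:
jog_arm(
  steps=[
    [[1,0,0,0,0,0,-7.1],[1,0,0,0,0,0,-7.1],[1,0,0,0,0,0,-7.1],[1,0,0,0,0,0,-7.1],[1,0,0,0,0,0,-7.1],[1,0,0,0,0,0,-7.1],[1,0,0,0,0,0,-7.1],[1,0,0,0,0,0,-7.1]],
  ],
)

```text
time_s: 29.2
tcp_pos: [0.4376, -0.2472, 0.2529]
tcp_rot: [-0.001, 0.091, 0.996, 0.001]
force: [-0.1, -0.5, -0.3]
grip_width: 0.0854
gripper_force: 0.0
```

Emit:
jog_arm(
  steps=[
    [[1,0,0,0,0,0,-4.8],[1,0,0,0,0,0,0],[1,0,0,0,0,0,0],[1,0,0,0,0,0,0],[1,0,0,0,0,0,0]],
  ],
)

```text
time_s: 29.62
tcp_pos: [0.4381, -0.2478, 0.2542]
tcp_rot: [-0.0, 0.054, 0.999, 0.0]
force: [0.6, -0.5, -0.2]
grip_width: 0.0856
gripper_force: 0.0
```

```bash
python3 wl.py w12; cat > bolt.py <<'E'
import sys; from h import *
z=np.load(f'pics/{sys.argv[1]}.npz'); W,ok,p=z['W'],z['ok'],z['p']; H=hsv(p)
for nm,lo,hi in [('wingtop',.115,.135),('flange',.047,.06)]:
    m=ok&(H[...,1]<60)&(H[...,2]>90)&(W[...,2]>lo)&(W[...,2]<hi)
    k,l,st,c=cv2.connectedComponentsWithStats(m.astype(np.uint8))
    for i in range(1,k):
        if st[i,4]>150: Q=W[l==i]; print(nm,c[i].round(),st[i,4],rect(Q[:,:2]),np.median(Q[:,2]).round(4))
m=ok&(H[...,0]<14)&(H[...,1]>90)&(abs(W[...,2]-.045)<.006)
print('rack',rect(W[m][:,:2]))
E
python3 bolt.py w12; python3 look.py .44 -.206 .111 174
```

```text
29.6167 tcp [ 0.4381 -0.2478  0.2542] yaw 173.84
wingtop [232. 197.] 1055 (array([ 431.3, -292.1]), array([14.5, 49.2]), 84.1) 0.1259
wingtop [332. 195.] 1082 (array([ 439.2, -208.7]), array([14.4, 49.7]), 84.3) 0.126
flange [247. 173.] 1850 (array([ 430.5, -291.2]), array([62.6, 59.4]), 62.6) 0.0522
flange [319. 172.] 1901 (array([ 438.1, -208.9]), array([60.1, 63.7]), 13.3) 0.0522
flange [491. 282.] 3608 (array([631.8,  44.8]), array([308.3, 106. ]), 83.8) 0.059
rack (array([ 436. , -250.3]), array([180.8,  80.6]), 84.6)
29.6667 q [-0.66   0.247 -0.202  1.122  0.    -0.553] F [ 0.5  0.3 -0.2] w 0.0855
tcp [ 0.4381 -0.2479  0.2544] yaw 173.9 | rotvec deg [ 0.   0.  -0.1] | shift mm in now-axes [  2.6  41.8 143.4] in goal-axes [  2.5  41.8 143.4]
```

View pics/w12.png

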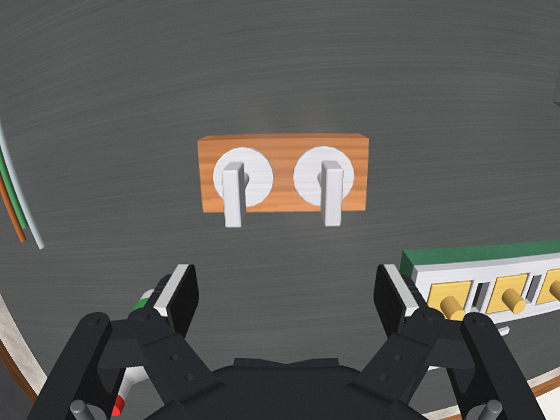

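The wrist view shows the rack at (283,175) with the bolt wings at (232,195) and (332,195). The three dies are seated in the bed at right. No other bodies are near.

Emit:
jog_arm(
  steps=[
    [[1,0.003,0.039,0,0,0,-0.3],[1,0,0,0.03,0,0,0],[1,0,0,0.035,0,0,0],[1,0,0,0.035,0,0,0],[1,0,0,0.03,0,0,0],[1,0,0,0.014,0,0,0],[1,0,0,0,0,0,0],[1,0,0,0,0,0,0]],
  ],
)

```text
time_s: 30.33
tcp_pos: [0.4391, -0.2087, 0.1105]
tcp_rot: [-0.0, 0.05, 0.999, 0.0]
force: [0.8, -0.1, 0.4]
grip_width: 0.0851
gripper_force: 0.0
```

Emit:
jog_arm(
  steps=[
    [[0,0,0,0,0,0,0],[0,0,0,0,0,0,0],[0,0,0,0,0,0,0],[0,0,0,0,0,0,0],[0,0,0,0,0,0,0],[0,0,0,0,0,0,0],[0,0,0,0,0,0,0],[0,0,0,0,0,0,0]],
  ],
  grip_force=80,
)

```text
time_s: 31.0
tcp_pos: [0.4397, -0.2088, 0.1111]
tcp_rot: [0.001, 0.05, 0.999, 0.0]
force: [-0.8, 2.3, 5.7]
grip_width: 0.0128
gripper_force: 78.2
```

```bash
python3 look.py .6388 .1037 .26 174
```

```text
31.0 q [-0.594  0.349 -0.472  0.748  0.001 -0.494] F [-0.8  2.3  5.7] w 0.0128
tcp [ 0.4397 -0.2088  0.1111] yaw 174.3 | rotvec deg [0.  0.1 0.3] | shift mm in now-axes [-167.1  330.8 -148.6] in goal-axes [-165.4  331.6 -148.9]
```

Emit:
jog_arm(
  steps=[
    [[0,0,0,-0.02,0,0,0],[0,0,0,-0.03,0,0,0],[0,0,0,-0.035,0,0,0],[0,0,0,-0.035,0,0,0],[0,0,0,-0.03,0,0,0],[0,-0.01,0.02,0,0,0,0],[0,-0.017,0.034,0,0,0,0],[0,-0.017,0.034,0,0,0,0]],
  ],
)

```text
time_s: 31.67
tcp_pos: [0.4921, -0.1254, 0.2609]
tcp_rot: [0.0, 0.051, 0.999, -0.0]
force: [1.2, -1.0, -5.5]
grip_width: 0.0132
gripper_force: 79.1
```

Emit:
jog_arm(
  steps=[
    [[0,-0.017,0.034,0,0,0,0],[0,-0.017,0.034,0,0,0,0],[0,-0.017,0.034,0,0,0,0],[0,-0.017,0.034,0,0,0,0],[0,-0.017,0.034,0,0,0,0],[0,-0.017,0.034,0,0,0,0],[0,-0.017,0.034,0,0,0,0],[0,-0.002,0.005,0,0,0,0.3]],
  ],
)

```text
time_s: 32.33
tcp_pos: [0.6383, 0.1091, 0.259]
tcp_rot: [-0.0, 0.051, 0.999, 0.001]
force: [-0.1, -0.3, -4.1]
grip_width: 0.013
gripper_force: 79.9
```

Emit:
jog_arm(
  steps=[
    [[0,0,0,0,0,0,0],[0,0,0,0,0,0,0],[0,0,0,0,0,0,0],[0,0,0,0,0,0,0],[0,0,0,0,0,0,0]],
  ],
)

```text
time_s: 32.75
tcp_pos: [0.6363, 0.1028, 0.261]
tcp_rot: [0.0, 0.053, 0.999, -0.0]
force: [-0.5, -0.2, -4.7]
grip_width: 0.0129
gripper_force: 79.9
```

```bash
python3 wl.py w13|tail -1; python3 look.py .6393 .1037 .18 174; python3 bed.py w13
```

```text
32.75 tcp [0.6363 0.1028 0.261 ] yaw 173.88
32.8 q [ 0.047  0.521  0.227  1.276 -0.     0.154] F [-0.1  0.3 -4. ] w 0.013
tcp [0.6364 0.1029 0.2611] yaw 173.9 | rotvec deg [-0.   0.  -0.1] | shift mm in now-axes [-2.8  1.1 81.1] in goal-axes [-2.8  1.1 81.1]
top (array([633.5,  51.3]), array([321.4, 105.3]), 84.1) 0.0592
hole px [188. 180.] (array([ 6.274e+02, -1.000e-01]), array([22.7, 53. ]), 84.3) in tool [  -2.  -103.2  201. ]
hole px [145. 181.] (array([622. , -52.5]), array([68.4, 66.9]), 84.1) in tool [  -2.2 -155.9  201. ]
```

View pics/w13.png

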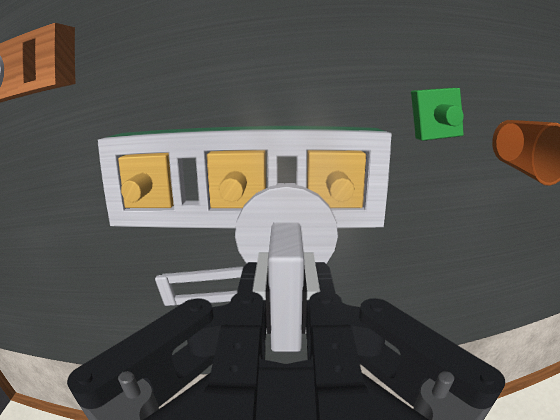

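The view shows the bolt gripped, with its flange at (286,235). Slot2 is just ahead at (287,170), slot1 is at (188,180), and the dies are seated.

Emit:
jog_arm(
  steps=[
    [[0,-0.0028,0.0011,0.02,0,0,0],[0,0,0,0.03,0,0,0],[0,0,0,0.025,0,0,0],[0,0,0,0.006,0,0,0],[0,0,0,0,0,0,0],[0,0,0,0,0,0,0],[0,0,0,0,0,0,0],[0,0,0,0,0,0,0]],
  ],
)

```text
time_s: 33.47
tcp_pos: [0.6407, 0.1047, 0.1817]
tcp_rot: [0.002, 0.053, 0.999, 0.0]
force: [0.6, 1.1, -5.0]
grip_width: 0.0131
gripper_force: 79.7
```

```bash
cat > held.py <<'E'
import sys; from h import *
z=np.load(f'pics/{sys.argv[1]}.npz'); W,ok,p=z['W'],z['ok'],z['p']; H=hsv(p)
pos,R,yaw=tool({'tcp_pos':z['pos'],'tcp_rot':z['rot']}); T=(W-pos)@R*1000
m=ok&(H[...,1]<60)&(H[...,2]>90)&(np.hypot(T[...,0],T[...,1])<45)
f=T[m&(T[...,2]>48)&(T[...,2]<66)]; print('flange z',np.median(f[:,2]),len(f))
f=f[abs(f[:,2]-np.median(f[:,2]))<3]
e=np.array([[f[abs(f[:,1]-y)<1.5][:,0].max(),y] for y in range(-26,27,4) if (abs(f[:,1]-y)<1.5).any()])
A=np.c_[2*e,np.ones(len(e))]; s=np.linalg.lstsq(A,(e**2).sum(1),rcond=None)[0]; print('flange circle centre in tool',s[:2].round(1),'r',np.sqrt(s[2]+s[0]**2+s[1]**2).round(1))
g=f[f[:,0]>8]; print('slope dz/dx deg',np.degrees(np.arctan(np.polyfit(g[:,0],g[:,2],1)[0])).round(2))
E
python3 wl.py w14|tail -1; python3 held.py w13; python3 held.py w14; python3 look.py .6393 .1037 .1236 174; python3 bed.py w14
```

```text
33.4667 tcp [0.6407 0.1047 0.1817] yaw 173.95
flange z 59.01244724635096 5184
flange circle centre in tool [-2.7  0. ] r 34.4
slope dz/dx deg 0.51
flange z 59.056462988422325 5173
flange circle centre in tool [-2.3 -0. ] r 34.0
slope dz/dx deg 0.61
33.5167 q [ 0.05   0.565  0.092  1.094 -0.     0.155] F [ 0.3 -0.7 -4.5] w 0.0129
tcp [0.6405 0.1047 0.1814] yaw 174.0 | rotvec deg [ 0.   0.2 -0. ] | shift mm in now-axes [ 1.2 -1.2 57.8] in goal-axes [ 1.1 -1.1 57.8]
top (array([633.4,  51.3]), array([321.3, 105.5]), 83.9) 0.0592
hole px [159. 199.] (array([ 6.276e+02, -6.000e-01]), array([23. , 53.1]), 84.1) in tool [   2.4 -106.1  121.7]
hole px [108. 198.] (array([621.9, -55.9]), array([74.4, 68. ]), 83.3) in tool [   2.2 -161.7  121.7]
```

Emit:
jog_arm(
  steps=[
    [[0,0.0016,-0.0012,0,0,0,0],[0,0,0,0,0,0,0],[0,0,0,0,0,0,0],[0,0,0,0.008,0,0,0],[0,0,0,0.008,0,0,0],[0,0,0,0.008,0,0,0],[0,0,0,0,0,0,0],[0,0,0,0,0,0,0]],
  ],
)

```text
time_s: 34.18
tcp_pos: [0.6371, 0.1037, 0.1546]
tcp_rot: [-0.001, 0.053, 0.999, -0.0]
force: [-0.5, 0.2, -4.8]
grip_width: 0.013
gripper_force: 80.0
```

```bash
python3 look.py .6388 .1037 .127 174
```

```text
34.1833 q [ 0.048  0.581  0.046  1.037 -0.     0.154] F [-0.5  0.2 -4.8] w 0.013
tcp [0.6371 0.1037 0.1546] yaw 174.0 | rotvec deg [-0.  -0.1 -0. ] | shift mm in now-axes [-1.7  0.2 27.6] in goal-axes [-1.6  0.2 27.6]
```

Emit:
jog_arm(
  steps=[
    [[0,-0.001,0,0.006,0,0,0],[0,0,0,0.006,0,0,0],[0,0,0,0.006,0,0,0],[0,0,0,0.004,0,0,0],[0,0,0,0.002,0,0,0],[0,0,0,0,0,0,0],[0,0,0,0,0,0,0],[0,0,0,0,0,0,0]],
  ],
)

```text
time_s: 34.85
tcp_pos: [0.639, 0.1036, 0.132]
tcp_rot: [0.001, 0.053, 0.999, -0.0]
force: [0.0, 0.2, -4.7]
grip_width: 0.013
gripper_force: 80.0
```

Emit:
jog_arm(
  steps=[
    [[0,0,0,0.0015,0,0,0],[0,0,0,0.001,0,0,0],[0,0,0,0,0,0,0],[0,0,0,0,0,0,0]],
  ],
)

```text
time_s: 35.18
tcp_pos: [0.6388, 0.1036, 0.1292]
tcp_rot: [0.0, 0.053, 0.999, -0.0]
force: [0.2, 0.0, -5.2]
grip_width: 0.013
gripper_force: 80.0
```

```bash
python3 look.py .6388 .1037 .127 174
```

```text
35.1833 q [ 0.048  0.603  0.014  0.982 -0.     0.153] F [ 0.2  0.  -5.2] w 0.013
tcp [0.6388 0.1036 0.1292] yaw 174.0 | rotvec deg [-0.  0. -0.] | shift mm in now-axes [0.  0.1 2.2] in goal-axes [0.  0.1 2.2]
```

Emit:
jog_arm(
  steps=[
    [[0,0,0,0.0015,0,0,0],[0,0,0,0.001,0,0,0],[0,0,0,0,0,0,0],[0,0,0,0,0,0,0]],
  ],
)

```text
time_s: 35.52
tcp_pos: [0.6388, 0.1036, 0.1266]
tcp_rot: [0.0, 0.053, 0.999, -0.0]
force: [-0.9, 0.6, -4.7]
grip_width: 0.0131
gripper_force: 80.0
```

Emit:
jog_arm(
  steps=[
    [[0,0,0,0.001,0,0,0],[0,0,0,0,0,0,0],[0,0,0,0,0,0,0]],
  ],
)

```text
time_s: 35.77
tcp_pos: [0.639, 0.1036, 0.1262]
tcp_rot: [0.001, 0.053, 0.999, -0.0]
force: [-1.6, 1.1, 1.3]
grip_width: 0.0133
gripper_force: 80.6
```

Emit:
jog_arm(
  steps=[
    [[0,0,0,0,0,0,5],[0,0,0,0,0,0,6.5],[0,0,0,0,0,0,6.5],[0,0,0,0,0,0,6.5],[0,0,0,0,0,0,6.5],[0,0,0,0,0,0,6.5],[0,0,0,0,0,0,6.5]],
  ],
)

```text
time_s: 36.35
tcp_pos: [0.6392, 0.1029, 0.1262]
tcp_rot: [0.001, 0.426, 0.905, -0.0]
force: [-1.4, -3.1, 1.7]
grip_width: 0.013
gripper_force: 80.9
```

Emit:
jog_arm(
  steps=[
    [[0,0,0,0,0,0,6.5],[0,0,0,0,0,0,6.5],[0,0,0,0,0,0,6.5],[0,0,0,0,0,0,6.5],[0,0,0,0,0,0,6.5],[0,0,0,0,0,0,6.5],[0,0,0,0,0,0,7],[0,0,0,0,0,0,0]],
  ],
)

```text
time_s: 37.02
tcp_pos: [0.6389, 0.1033, 0.1262]
tcp_rot: [0.0, 0.745, 0.667, 0.0]
force: [-2.2, -0.7, 2.6]
grip_width: 0.0131
gripper_force: 81.0
```

Emit:
jog_arm(
  steps=[
    [[0,0,0,0,0,0,0],[0,0,0,0,0,0,0],[0,0,0,0,0,0,0]],
  ],
)

```text
time_s: 37.27
tcp_pos: [0.639, 0.1035, 0.1262]
tcp_rot: [0.0, 0.742, 0.67, 0.0]
force: [-2.5, -1.7, 5.2]
grip_width: 0.013
gripper_force: 81.5
```

```bash
python3 look.py .6388 .1037 .127 84
```

```text
37.2667 q [ 0.048  0.605  0.01   0.974 -0.     1.721] F [-2.5 -1.7  5.2] w 0.013
tcp [0.639  0.1035 0.1262] yaw 84.1 | rotvec deg [0.1 0.  0.1] | shift mm in now-axes [ 0.2 -0.3 -0.8] in goal-axes [ 0.2 -0.3 -0.8]
```

Emit:
jog_arm(
  steps=[
    [[0,0,0,-0.0008,0,0,0],[0,0,0,0,0,0,0],[1,0,0,0,0,0,0],[1,0,0,0,0,0,0],[1,0,0,0,0,0,0],[1,0,0,0,0,0,0],[1,0,0,0,0,0,0],[1,0,0,0,0,0,0]],
  ],
)

```text
time_s: 37.93
tcp_pos: [0.6389, 0.1036, 0.1266]
tcp_rot: [0.0, 0.743, 0.669, 0.0]
force: [-0.6, -0.1, -0.4]
grip_width: 0.0838
gripper_force: 0.0
```

Emit:
jog_arm(
  steps=[
    [[1,0,0,-0.02,0,0,0],[1,0,0,-0.035,0,0,0],[1,0,0,-0.035,0,0,0],[1,0,0,-0.03,0,0,0],[1,0,0,-0.015,0,0,0],[1,0,0,0,0,0,0],[1,0,0,0,0,0,0]],
  ],
)

```text
time_s: 38.52
tcp_pos: [0.6393, 0.1036, 0.2623]
tcp_rot: [0.001, 0.743, 0.669, 0.001]
force: [0.0, -0.6, -0.6]
grip_width: 0.0853
gripper_force: 0.0
```

```bash
python3 wl.py w15|tail -1; cat > set.py <<'E'
import sys; from h import *
z=np.load(f'pics/{sys.argv[1]}.npz'); W,ok,p=z['W'],z['ok'],z['p']; H=hsv(p)
for nm,lo,hi in [('wing',.132,.15),('flange',.0635,.072)]:
    m=ok&(H[...,1]<60)&(H[...,2]>90)&(W[...,2]>lo)&(W[...,2]<hi)&(W[...,0]>.55)
    k,l,st,c=cv2.connectedComponentsWithStats(m.astype(np.uint8))
    for i in range(1,k):
        if st[i,4]>150: Q=W[l==i]; print(nm,c[i].round(),st[i,4],rect(Q[:,:2]),np.median(Q[:,2]).round(4))
E
python3 set.py w15; python3 seat.py w15; python3 look.py .4313 -.2921 .26 174
```

```text
38.5167 tcp [0.6393 0.1036 0.2623] yaw 83.96
wing [285. 201.] 1049 (array([638.9, 103.8]), array([50.3, 13.4]), 84.3) 0.1409
flange [285. 177.] 2180 (array([639.3, 104.9]), array([61.7, 63.1]), 84.1) 0.0671
seated px [284. 126.] (array([643.8, 155.4]), array([59.3, 59.4]), 83.9) foot z 0.0591 top z 0.0931
seated px [284. 229.] (array([632.9,  49.6]), array([62.5, 59.6]), 83.9) foot z 0.0589 top z 0.093
seated px [285. 303.] (array([622.3, -54.3]), array([64.4, 59.5]), 83.4) foot z 0.059 top z 0.0926
38.5667 q [ 0.048  0.527  0.236  1.28  -0.     1.724] F [ 0.2  0.1 -0.6] w 0.0852
tcp [0.6386 0.1036 0.261 ] yaw 84.0 | rotvec deg [ -0.   0. -90.] | shift mm in now-axes [-415.3 -164.5    1. ] in goal-axes [ 164.8 -415.2    1. ]
```

Emit:
jog_arm(
  steps=[
    [[1,-0.03,-0.012,0,0,0,0],[1,-0.038,-0.015,0,0,0,0],[1,-0.038,-0.015,0,0,0,0],[1,-0.038,-0.015,0,0,0,0],[1,-0.038,-0.015,0,0,0,0],[1,-0.038,-0.015,0,0,0,0],[1,-0.038,-0.015,0,0,0,0],[1,-0.038,-0.015,0,0,0,0]],
  ],
)

```text
time_s: 39.23
tcp_pos: [0.4893, -0.1795, 0.26]
tcp_rot: [-0.001, 0.743, 0.669, -0.0]
force: [1.2, -0.9, -0.1]
grip_width: 0.0854
gripper_force: 0.0
```

Emit:
jog_arm(
  steps=[
    [[1,-0.038,-0.015,0,0,0,0],[1,-0.038,-0.015,0,0,0,0],[1,-0.038,-0.0155,0,0,0,0],[1,-0.0053,-0.002,0,0,0,0],[1,0,0,0,0,0,-7.1],[1,0,0,0,0,0,-7.1],[1,0,0,0,0,0,-7.1],[1,0,0,0,0,0,-7.1]],
  ],
)

```text
time_s: 39.9
tcp_pos: [0.4308, -0.2915, 0.26]
tcp_rot: [-0.001, 0.554, 0.832, 0.0]
force: [0.6, -0.1, -0.1]
grip_width: 0.0855
gripper_force: 0.0
```

Emit:
jog_arm(
  steps=[
    [[1,0,0,0,0,0,-7.1],[1,0,0,0,0,0,-7.1],[1,0,0,0,0,0,-7.1],[1,0,0,0,0,0,-7.1],[1,0,0,0,0,0,-7.1],[1,0,0,0,0,0,-7.1],[1,0,0,0,0,0,-7.1],[1,0,0,0,0,0,-7.1]],
  ],
)

```text
time_s: 40.57
tcp_pos: [0.431, -0.2913, 0.2599]
tcp_rot: [-0.001, 0.091, 0.996, 0.001]
force: [-0.5, -0.2, 0.6]
grip_width: 0.0856
gripper_force: 0.0
```

Emit:
jog_arm(
  steps=[
    [[1,0,0,0,0,0,-4.9],[1,0,0,0,0,0,0],[1,0,0,0,0,0,0],[1,0,0,0,0,0,0],[1,0,0,0,0,0,0]],
  ],
)

```text
time_s: 40.98
tcp_pos: [0.4314, -0.2919, 0.2611]
tcp_rot: [0.0, 0.053, 0.999, 0.0]
force: [0.2, -0.3, -0.6]
grip_width: 0.0851
gripper_force: 0.0
```

```bash
python3 wl.py w16|head -1;python3 bolt.py w16; python3 look.py .4313 -.2921 .1105 174.1
```

```text
40.9833 tcp [ 0.4314 -0.2919  0.2611] yaw 173.94
wingtop [285. 196.] 964 (array([ 431.4, -292.3]), array([13.6, 49.1]), 84.2) 0.126
flange [285. 174.] 2018 (array([ 430.7, -291.8]), array([62.5, 61.5]), 84.3) 0.0522
flange [492. 283.] 3071 (array([628.8,  16.9]), array([253. , 105.8]), 84.2) 0.059
rack (array([ 436.2, -250.1]), array([180.6,  80.6]), 84.8)
41.0333 q [-0.735  0.277 -0.143  1.151  0.    -0.63 ] F [ 0.4 -1.   0.3] w 0.0853
tcp [ 0.4314 -0.2919  0.2612] yaw 174.0 | rotvec deg [ 0.   0.  -0.1] | shift mm in now-axes [ 1.000e-01 -2.000e-01  1.507e+02] in goal-axes [ 1.000e-01 -2.000e-01  1.507e+02]
```

Emit:
jog_arm(
  steps=[
    [[1,0,-0.0004,0.02,0,0,-0.2],[1,0,0,0.035,0,0,0],[1,0,0,0.035,0,0,0],[1,0,0,0.035,0,0,0],[1,0,0,0.0255,0,0,0],[1,0,0,0,0,0,0],[1,0,0,0,0,0,0],[1,0,0,0,0,0,0]],
  ],
)

```text
time_s: 41.7
tcp_pos: [0.4323, -0.2932, 0.1125]
tcp_rot: [0.001, 0.05, 0.999, -0.001]
force: [0.0, 0.0, 0.3]
grip_width: 0.0852
gripper_force: 0.0
```

Emit:
jog_arm(
  steps=[
    [[0,0,0,0,0,0,0],[0,0,0,0,0,0,0],[0,0,0,0,0,0,0],[0,0,0,0,0,0,0],[0,0,0,0,0,0,0],[0,0,0,0,0,0,0],[0,0,0,0,0,0,0],[0,0,0,0,0,0,0]],
  ],
  grip_force=80,
)

```text
time_s: 42.37
tcp_pos: [0.4317, -0.2924, 0.1113]
tcp_rot: [0.001, 0.05, 0.999, 0.0]
force: [-1.3, 2.2, 4.7]
grip_width: 0.0129
gripper_force: 78.1
```

Emit:
jog_arm(
  steps=[
    [[0,0,0,-0.02,0,0,0],[0,0,0,-0.03,0,0,0],[0,0,0,-0.035,0,0,0],[0,0,0,-0.035,0,0,0],[0,0,0,-0.03,0,0,0.2],[0,0,0,0,0,0,0],[0,0,0,0,0,0,0]],
  ],
)

```text
time_s: 42.95
tcp_pos: [0.4318, -0.2929, 0.2617]
tcp_rot: [0.001, 0.052, 0.999, -0.001]
force: [0.4, 0.0, -6.6]
grip_width: 0.0133
gripper_force: 79.0
```

```bash
python3 look.py .6279 -.0006 .26 174
```

```text
42.95 q [-0.736  0.276 -0.143  1.149  0.    -0.633] F [ 0.4  0.  -6.6] w 0.0133
tcp [ 0.4318 -0.2929  0.2617] yaw 174.1 | rotvec deg [-0.1  0.1  0.1] | shift mm in now-axes [-164.7  311.1    1.6] in goal-axes [-164.4  311.2    1.7]
```

Emit:
jog_arm(
  steps=[
    [[0,-0.01,0.02,0,0,0,0],[0,-0.0164,0.031,0,0,0,0],[0,-0.0164,0.031,0,0,0,0],[0,-0.0164,0.031,0,0,0,0],[0,-0.0164,0.031,0,0,0,0],[0,-0.0164,0.031,0,0,0,0],[0,-0.0164,0.031,0,0,0,0],[0,-0.0164,0.031,0,0,0,0]],
  ],
)

```text
time_s: 43.62
tcp_pos: [0.5796, -0.0678, 0.2583]
tcp_rot: [-0.002, 0.052, 0.999, 0.0]
force: [1.5, -0.9, -5.6]
grip_width: 0.0131
gripper_force: 79.2
```

Emit:
jog_arm(
  steps=[
    [[0,-0.0164,0.031,0,0,0,0],[0,-0.0164,0.031,0,0,0,0],[0,-0.0068,0.012,0,0,0,0],[0,0,0,0.02,0,0,0],[0,0,0,0.03,0,0,0],[0,0,0,0.025,0,0,0],[0,0,0,0.004,0,0,0],[0,0,0,0,0,0,0]],
  ],
)

```text
time_s: 44.28
tcp_pos: [0.6247, 0.0001, 0.1785]
tcp_rot: [-0.003, 0.052, 0.999, 0.0]
force: [-0.7, -0.7, -4.8]
grip_width: 0.0133
gripper_force: 79.2
```

Emit:
jog_arm(
  steps=[
    [[0,0,0,0,0,0,0],[0,0,0,0,0,0,0],[0,0,0,0,0,0,0],[0,0,0,0,0,0,0],[0,0,0,0,0,0,0]],
  ],
)

```text
time_s: 44.7
tcp_pos: [0.6277, -0.0003, 0.183]
tcp_rot: [0.001, 0.052, 0.999, -0.0]
force: [-0.8, 0.1, -5.2]
grip_width: 0.0131
gripper_force: 79.3
```

```bash
python3 wl.py w17|head -1; python3 held.py w17; python3 look.py .6279 -.0006 .127 174
```

```text
44.7 tcp [ 6.277e-01 -3.000e-04  1.830e-01] yaw 174.05
flange z 59.23595195933957 5151
flange circle centre in tool [-2.2  0.1] r 33.9
slope dz/dx deg 0.65
44.75 q [-0.117  0.525  0.026  1.07  -0.    -0.013] F [-0.3  0.1 -4.5] w 0.0129
tcp [ 6.275e-01 -3.000e-04  1.827e-01] yaw 174.1 | rotvec deg [-0.   0.1  0.1] | shift mm in now-axes [-0.3 -0.3 55.7] in goal-axes [-0.4 -0.3 55.7]
```

Centred within 0.5 mm; inserting.

Emit:
jog_arm(
  steps=[
    [[0,-0.0003,-0.0003,0.006,0,0,0],[0,0,0,0.008,0,0,0],[0,0,0,0.008,0,0,0],[0,0,0,0.006,0,0,0],[0,0,0,0,0,0,0],[0,0,0,0,0,0,0]],
  ],
)

```text
time_s: 45.25
tcp_pos: [0.627, -0.0005, 0.1533]
tcp_rot: [-0.0, 0.052, 0.999, -0.0]
force: [0.1, -0.4, -4.5]
grip_width: 0.0132
gripper_force: 79.4
```

Emit:
jog_arm(
  steps=[
    [[0,0,0,0.006,0,0,0],[0,0,0,0.006,0,0,0],[0,0,0,0.006,0,0,0],[0,0,0,0.005,0,0,0],[0,0,0,0.002,0,0,0],[0,0,0,0,0,0,0],[0,0,0,0,0,0,0],[0,0,0,0,0,0,0]],
  ],
)

```text
time_s: 45.92
tcp_pos: [0.6277, -0.0005, 0.1293]
tcp_rot: [0.001, 0.052, 0.999, -0.0]
force: [-1.4, -0.3, -4.2]
grip_width: 0.0131
gripper_force: 79.4
```

```bash
python3 look.py .6279 -.0006 .1262 174
```

```text
45.9167 q [-0.117  0.567 -0.049  0.953 -0.    -0.013] F [-1.4 -0.3 -4.2] w 0.0131
tcp [ 6.277e-01 -5.000e-04  1.293e-01] yaw 174.1 | rotvec deg [-0.   0.1  0.1] | shift mm in now-axes [-0.2 -0.   3.1] in goal-axes [-0.2 -0.   3.1]
```

Emit:
jog_arm(
  steps=[
    [[0,0,0,0.0015,0,0,0],[0,0,0,0.001,0,0,0],[0,0,0,0,0,0,0],[0,0,0,0,0,0,0]],
  ],
)

```text
time_s: 46.25
tcp_pos: [0.6275, -0.0005, 0.1266]
tcp_rot: [0.0, 0.052, 0.999, -0.0]
force: [-0.3, 0.1, -4.2]
grip_width: 0.0131
gripper_force: 79.7
```

Emit:
jog_arm(
  steps=[
    [[0,0,0,0.001,0,0,0],[0,0,0,0,0,0,0],[0,0,0,0,0,0,0]],
  ],
)

```text
time_s: 46.5
tcp_pos: [0.6276, -0.0005, 0.1264]
tcp_rot: [0.001, 0.052, 0.999, -0.0]
force: [-3.9, 1.3, 6.0]
grip_width: 0.013
gripper_force: 80.9
```

Contact (flange on bed). Quarter turn.

Emit:
jog_arm(
  steps=[
    [[0,0,0,-0.0003,0,0,5],[0,0,0,0,0,0,6.5],[0,0,0,0,0,0,6.5],[0,0,0,0,0,0,6.5],[0,0,0,0,0,0,6.5],[0,0,0,0,0,0,6.5],[0,0,0,0,0,0,6.5]],
  ],
)

```text
time_s: 47.08
tcp_pos: [0.6279, -0.0012, 0.1264]
tcp_rot: [0.001, 0.425, 0.905, -0.0]
force: [-1.5, -2.7, 3.0]
grip_width: 0.0126
gripper_force: 80.6
```

Emit:
jog_arm(
  steps=[
    [[0,0,0,0,0,0,6.5],[0,0,0,0,0,0,6.5],[0,0,0,0,0,0,6.5],[0,0,0,0,0,0,6.5],[0,0,0,0,0,0,6.5],[0,0,0,0,0,0,6.5],[0,0,0,0,0,0,7],[0,0,0,0,0,0,0]],
  ],
)

```text
time_s: 47.75
tcp_pos: [0.6277, -0.0008, 0.1264]
tcp_rot: [0.001, 0.745, 0.667, 0.0]
force: [-0.8, 0.1, 3.2]
grip_width: 0.0128
gripper_force: 80.8
```

Emit:
jog_arm(
  steps=[
    [[0,0,0,0,0,0,0],[0,0,0,0,0,0,0],[0,0,0,0,0,0,0]],
  ],
)

```text
time_s: 48.0
tcp_pos: [0.6278, -0.0007, 0.1264]
tcp_rot: [0.001, 0.741, 0.671, 0.0]
force: [-2.6, -0.4, 6.0]
grip_width: 0.0132
gripper_force: 81.1
```

```bash
python3 look.py .6279 -.0006 .1262 84
```

```text
48.0 q [-0.117  0.57  -0.053  0.946 -0.     1.553] F [-2.6 -0.4  6. ] w 0.0132
tcp [ 0.6278 -0.0007  0.1264] yaw 84.3 | rotvec deg [0.1 0.  0.3] | shift mm in now-axes [0.1 0.1 0.2] in goal-axes [0.1 0.1 0.2]
```

Emit:
jog_arm(
  steps=[
    [[0,0,0,-0.0008,0,0,0],[0,0,0,0,0,0,0],[1,0,0,0,0,0,0],[1,0,0,0,0,0,0],[1,0,0,0,0,0,0],[1,0,0,0,0,0,0],[1,0,0,0,0,0,0],[1,0,0,0,0,0,0]],
  ],
)

```text
time_s: 48.67
tcp_pos: [0.6276, -0.0005, 0.1267]
tcp_rot: [0.0, 0.743, 0.67, 0.0]
force: [-0.3, -0.1, 0.5]
grip_width: 0.0838
gripper_force: 0.0
```

Emit:
jog_arm(
  steps=[
    [[1,0,0,-0.02,0,0,0],[1,0,0,-0.035,0,0,0],[1,0,0,-0.035,0,0,0],[1,0,0,-0.03,0,0,0],[1,0,0,-0.03,0,0,0],[1,0,0,0,0,0,0],[1,0,0,0,0,0,0],[1,0,0,0,0,0,0]],
  ],
)

```text
time_s: 49.33
tcp_pos: [0.6272, -0.0005, 0.2761]
tcp_rot: [0.0, 0.743, 0.67, 0.0]
force: [0.5, -0.3, -0.4]
grip_width: 0.0851
gripper_force: 0.0
```

```bash
python3 wl.py w18|head -1; python3 set.py w18; python3 seat.py w18
```

```text
49.3333 tcp [ 6.272e-01 -5.000e-04  2.761e-01] yaw 84.06
wing [287.  71.] 1105 (array([639.1, 103.4]), array([49.2, 14.1]), 84.1) 0.141
wing [286. 196.] 962 (array([ 6.276e+02, -3.000e-01]), array([49.8, 13.6]), 84.4) 0.1409
flange [286.  78.] 2041 (array([639.4, 102.9]), array([61.8, 62.3]), 84.1) 0.0672
flange [286. 173.] 2000 (array([ 6.276e+02, -1.000e-01]), array([62.7, 62.3]), 41.3) 0.0671
seated px [286.  26.] (array([643.8, 154.7]), array([58.9, 59.7]), 84.1) foot z 0.0593 top z 0.0931
seated px [286. 127.] (array([633.3,  51.2]), array([58.4, 59.2]), 83.3) foot z 0.0592 top z 0.0931
seated px [286. 224.] (array([622.2, -52.6]), array([59.4, 59.6]), 83.9) foot z 0.0589 top z 0.093
```

View pics/w18.png

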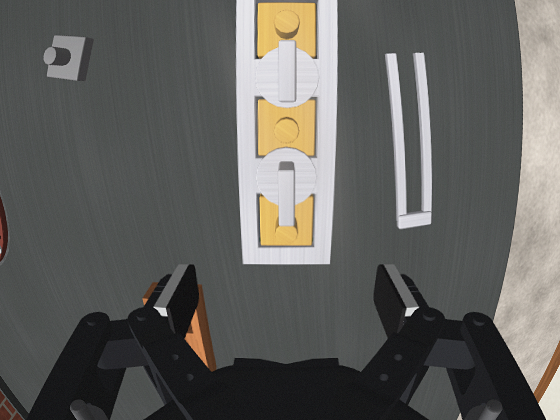

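The picture shows all three dies flush in the bed, at rows 26, 127 and 224. Both bolts, at rows 71 and 196, have their flanges down and their wings along the bed. The tongs are undisturbed.

```bash
python3 -c "
from workcell import env
print(env.close_job())"
```

```text
the job is handed in; nothing more can be done
None
```

The job is handed in: in the last wrist view all three dies are flush in their recesses and both T-bolts are down on the bed and turned a quarter, with about 49 s used on the robot's clock; no verdict came back.

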